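# Tighten the grinder's lock ring with the two-prong spanner

## Task

Take the two-prong spanner out of its wooden block, set both prongs fully into the two holes of the lock ring that holds the disc on the upturned grinder, and turn the ring clockwise (seen from above) until it comes up tight against its stop. Feel the prongs in gently and do not turn the ring with anything but properly engaged prongs, or jam or force it past tight; then stand the spanner back in its block, prongs down in the slot, and leave the other things on the bench alone.

Things in the scene. Friction and masses are not known exactly. Their poses are not given: they have to be found in the camera images.
- spanner_mid (a point): Centre of the black grip of the loose two-prong spanner (0.2 to 0.33 kg). z up, x along the line of the prongs. The grip is an upright flat paddle 44 (x) x 14 (y) x 52 mm tall, this point half-way up; pinch it across its 14 mm. Below the grip is a steel head bar 50 x 18 x 10 mm, its underside 36 mm below this point. It starts standing in its block.
- spanner_tips (a point): Midway between the tips of the spanner's two prongs, 46 mm below spanner_mid, same axes. The prongs are round steel pins 6.6 mm thick, 10 mm long below the head, the last 4 mm tapered to a 2 mm tip, 17 mm either side of the centre along x (34 mm apart).
- block_slot (a point): Centre of the slot's mouth in the top of the fixed wooden block (100 x 64 mm, 30 mm tall) where the spanner stands. The slot is 47 mm (x) x 13 mm (y), 14 mm deep: both prongs go in it and the head rests on the block's top; spanner x along block x, either way round.
- spindle_face (a point): On the lock ring's upright axis, level with its flat top face; axes are the grinder's (fixed): z up, x towards its tail. Steel ring 50 mm across, 14 mm thick, on a 125 mm disc 14 mm below this point. Two holes 9 mm wide, 11.8 mm deep, 17 mm either side of the axis. The heading of the hole line is not measured: at the start within 0.6 rad either way of the grinder's x; it turns with the ring.
- lockring (a joint): Angle of the lock ring (rad), growing as it turns clockwise seen from above (tightening). Starts between -0.1 and 0; comes up tight on a hard stop at 0.60. It takes about 0.2 N m to turn and stays where it is left: prongs lightly rubbing on its face do not move it, hard pressing while twisting does.
- spray_can: Bystander: upright spray can, 60 mm across, 170 mm tall; origin under its centre.
- tape_roll: Bystander: roll of black tape lying flat, 90 mm across, 22 mm tall; origin under its centre.
- screwdriver: Bystander: screwdriver lying on the bench along its x, about 0.2 m long.
Things that resemble listed ones, but are neither listed nor needed, are in the scene too. What is shaped like the part that bears spanner_mid but turquoise is not meant.

How it is judged:
By the outcome, as a careful person would: the job done as asked, in the order asked, and still so for the second after the job is handed in, with the robot touching nothing.
It also fails if it takes over 72 s, if anything falls off the work surface, if the arm or the gripper's body presses on something with over 40 N, if the wrist force passes 120 N, or if a joint passes its speed limit or range.

## Robot

A 6-joint arm with a two-finger parallel gripper is mounted at the origin on the work surface. World frame = base frame: x ahead of the robot, y to its left, z up, the work surface at z = 0. Lengths are in mm, angles in rad, forces in N, time in s.
With the tool pointing down it reaches from about 425 to 950 mm from the base axis. Payload 3.5 kg.
Tool frame: the origin (TCP) lies at the very end of the fingers, on their centre line; the grasp point (between the pads) lies arm.grip_depth behind it (arm.grip_depth is the distance from the TCP to the grasp point, in mm); x points along the fingers, z is the direction in which the jaws open and shut, and the axes are right-handed (so a half turn about x gives the same grasp; the last joint's range is limited). The gripper opens to 85 mm and grips with 20 to 120 N. Pads are 22 mm wide; open, the fingers measure 114 mm over their backs; the gripper's body (76 mm by 85 mm) begins 54 mm behind the grasp point. The pads swing forward as they close: fully open they stand 13 mm farther back than shut.
Start: joints at [-1.377, 0.286, 1.577, -0, 1.279, -0.15], TCP at [227.543, -635.476, 231.325] pointing down, gripper open.
Joint ranges: [-2.77, 2.77], [-0.9, 2.22], [0.21, 2.48], [-1.53, 4.67], [0.24, 2.81], [-2.84, 2.84]. Speed limits (rad/s): [2.79, 2.79, 3.14, 3.14, 3.14, 3.14].

## Interface

Orientations are given as a rotation vector (axis times angle).
In Python, from workcell import arm gives the robot as it stands. The module is installed in compiled form; this text tells all that it offers.
- The arm moves only by the tool drive_tool, never from a script. Its argument "deltas" is a list of rows, each an object of numbers: "grip": the opening, from 0 (shut) to 1 (fully open); "dx", "dy", "dz": the shift along the tool's x, y, z in mm; "rx", "ry", "rz": the turn, a rotation vector about the tool's x, y, z in rad. In form: [{"grip": .., "dx": .., "dy": .., "dz": .., "rx": .., "ry": .., "rz": ..}, ...]. A call has 1 to 10 rows; each row shifts and turns the commanded pose from where the row before left it, along the tool's axes as they then stand; what a row does not reach is not made up. A row lasts 1/12 s, in which the tool goes at most 41.7 mm and 7.16 degrees, less where a joint would pass 70% of its speed; a pose out of reach is approached as far as the arm can. A call is refused whole if a number of a shift passes 41.7 or a number of a turn 0.125, either way. A call with a gripper value outside its range is refused whole. The fingers move at their own pace and stop on an object; "force" is the grip in N (left out, the last holds). Time passes only in rows, so rows that do not move let the fingers close. It gives the time, the measured TCP pose, the force and the opening at its end, in the units of the state.
- arm.sense(): the state, without advancing time (a new reading comes with each control period).
- arm.read_camera(name): name is "side" or "top"; returns the picture (480x640x3 uint8, red, green, blue); there is no depth.
- arm.camera_model(name): a dict with "fx", "fy", "cx", "cy" (pixels), "dist" ([k1, k2, p1, p2, k3] as OpenCV has them; the pictures are not rectified), "camera_from_world" (4x4, takes a point from world to camera coordinates). Camera axes: x right, y up, looking along -z (the intrinsics and any distortion apply to the point x, -y, -z); pixel columns grow to the right and rows downward; lengths in mm; the calibration is good to about 2 mm. A picture is of the moment at which its call begins. camera_model takes no time and is no camera call.
- arm.finish_job(): hands the job in, once; it reports no verdict.
The state is a dict: "clock": time; "qpos": joint angles; "dq": joint speeds; "joint_efforts": joint torques, N m; "ee_pos": TCP position; "tool_rot": TCP orientation; "ft_force": force on the tool from outside, world axes, zero at the start; "moment": the same for the moment, N m; "gripper_width": opening from 0.0 (shut) to 1.0 (fully open).
Only numpy, scipy, OpenCV 4.12 (cv2) and the standard library are available. Lean on these libraries where they do the work, as an engineer would, in place of code of your own. Each camera call takes 0.05 s, during which the arm holds its last target.

## Working session

There is one attempt and no reset: what is moved stays moved. The work goes in short steps, Python scripts to look and compute and a tool call to move; the robot and the scene stay as the last step left them, time stands still between calls to the robot, and variables do not carry over. Pictures are saved under pics/ and viewed, and the job is handed in when it is done.

Besides the shell and the picture viewer there is one more tool, called after "Emit:" as name([rows], argument=value, ...), one row to a line, values as JSON. drive_tool: Moves the arm, as the interface text tells. Its arguments: {"type":"object","properties":{"deltas":{"type":"array","items":{"type":"object","properties":{"grip":{"type":"number"},"dx":{"type":"number"},"dy":{"type":"number"},"dz":{"type":"number"},"rx":{"type":"number"},"ry":{"type":"number"},"rz":{"type":"number"}}}},"force":{"type":"number"}},"required":["deltas"]}

```bash
mkdir -p pics
python3 - <<'E'
from workcell import arm
import cv2
s=arm.sense()
for k,v in s.items(): print(k,v)
print(arm.grip_depth)
for n in("side","top"):
    im=arm.read_camera(n); cv2.imwrite(f"pics/{n}0.png",im[:,:,::-1]); print(n,arm.camera_model(n))
E
```

```text
clock 0.0
qpos [-1.37700713e+00  2.87147187e-01  1.57820626e+00  8.26924094e-06
  1.27860954e+00 -1.50016853e-01]
dq [-0.00174453 -0.00013252 -0.00044088 -0.00031291  0.00097125  0.00097512]
joint_efforts [ 2.96744065e-04 -4.05983591e+01 -2.92620850e+01 -1.72602759e-04
  5.74538775e-03  1.28985343e-05]
ee_pos [ 227.41243756 -634.82492461  229.94366523]
tool_rot [ 0.95391398  1.3542097  -0.95119277]
ft_force [-0.07208149  0.56983981  0.01972699]
moment [-0.02543334 -0.02362607 -0.03115204]
gripper_width 1.0062087199396845
18.700000000000003
side {'fx': 479.1994460541539, 'fy': 479.1994460541539, 'cx': 315.155859743362, 'cy': 248.14573516853076, 'dist': array([-0.03678666,  0.        ,  0.        ,  0.        ,  0.        ]), 'camera_from_world': array([[-9.30547419e-01, -3.66128680e-01, -5.59382780e-03,
         5.33280470e+02],
       [ 2.60766687e-01, -6.73330851e-01,  6.91828230e-01,
        -1.61273361e+02],
       [-2.57064654e-01,  6.42320290e-01,  7.22040448e-01,
        -1.18528044e+03],
       [ 0.00000000e+00,  0.00000000e+00,  0.00000000e+00,
         1.00000000e+00]])}
top {'fx': 527.7483439712394, 'fy': 527.7483439712394, 'cx': 323.46713599143874, 'cy': 235.35808184279978, 'dist': array([-0.01317277,  0.        ,  0.        ,  0.        ,  0.        ]), 'camera_from_world': array([[ 2.53398109e-02, -9.99678671e-01,  6.69925734e-04,
         2.99077657e+01],
       [ 9.98759504e-01,  2.53452349e-02,  4.28610751e-02,
        -5.31811774e+02],
       [-4.28642820e-02, -4.16996845e-04,  9.99080817e-01,
        -1.22662771e+03],
       [ 0.00000000e+00,  0.00000000e+00,  0.00000000e+00,
         1.00000000e+00]])}
```

View pics/side0.png

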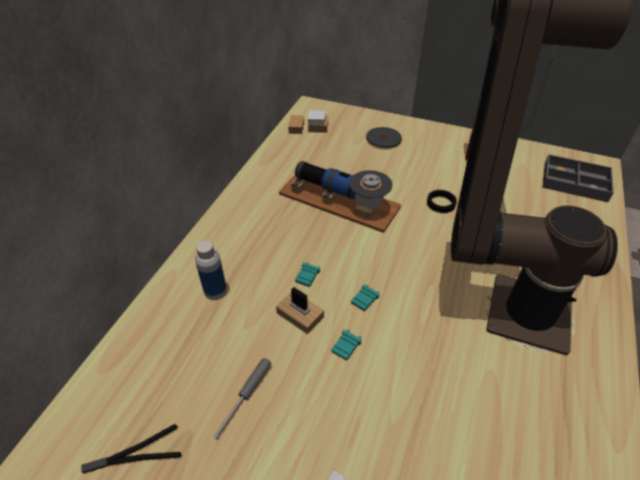

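View pics/top0.png

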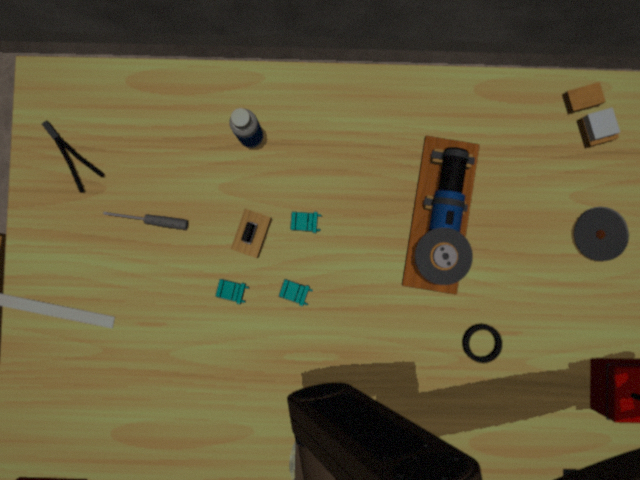

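The side view shows the black spanner in its block at (300,298) and the grinder ring at (371,182). In the top view they are at (249,232) and (445,256).
Things that could be mistaken for the spanner in the top view are the turquoise look-alikes at (305,222), (231,291) and (294,292). The loose disc at (600,233) could pass for the grinder's disc. By the description I choose the black one standing in the block at (249,232), and check it in close crops.

Run:
```python
import cv2,numpy as np
t=cv2.imread("pics/top0.png"); s=cv2.imread("pics/side0.png")
def c(im,x,y,r,z): return cv2.resize(im[y-r:y+r,x-r:x+r],(z,z),interpolation=cv2.INTER_CUBIC)
a=np.hstack([c(t,250,232,30,390),c(t,445,256,30,390)])
cv2.imwrite("pics/crop1.png",a)
a=np.hstack([c(s,300,303,30,390),c(s,371,186,30,390)])
cv2.imwrite("pics/crop2.png",a)
```

```text
(no output)
```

View pics/crop1.png

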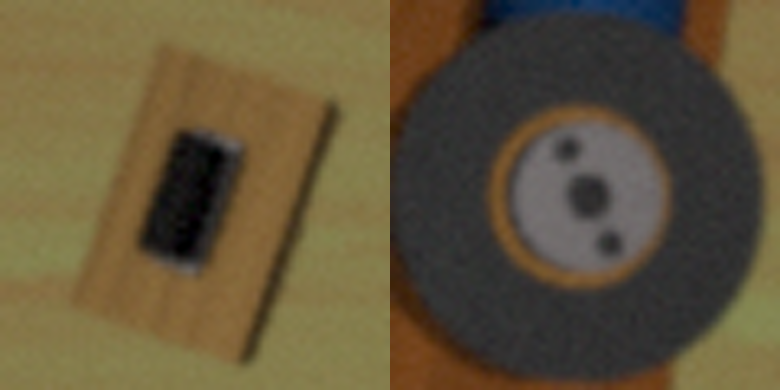

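View pics/crop2.png

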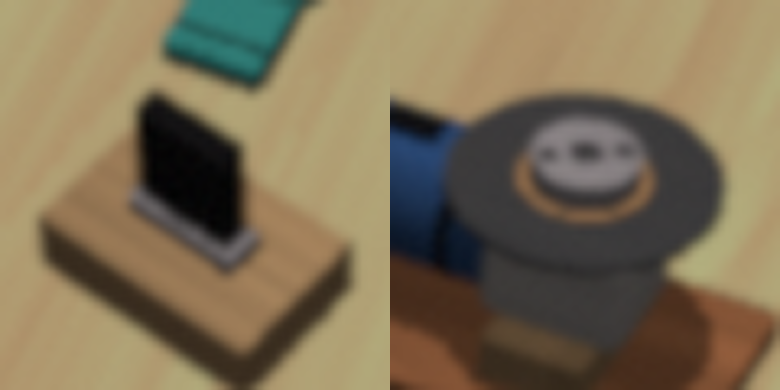

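```bash
cat > h.py <<'E'
import numpy as np,cv2
from scipy.optimize import least_squares
from workcell import arm
M={n:arm.camera_model(n) for n in("side","top")}
def proj(n,P):
    m=M[n];P=np.atleast_2d(P).astype(float)
    T=m["camera_from_world"];c=P@T[:3,:3].T+T[:3,3]
    c=c*[1,-1,-1]
    K=np.array([[m["fx"],0,m["cx"]],[0,m["fy"],m["cy"]],[0,0,1]])
    p,_=cv2.projectPoints(c.reshape(-1,1,3),np.zeros(3),np.zeros(3),K,m["dist"])
    return p.reshape(-1,2)
def ray(n,uv):
    m=M[n];K=np.array([[m["fx"],0,m["cx"]],[0,m["fy"],m["cy"]],[0,0,1]])
    p=cv2.undistortPoints(np.array([[uv]],float),K,m["dist"]).ravel()
    T=m["camera_from_world"];d=T[:3,:3].T@np.array([p[0],-p[1],-1]);o=-T[:3,:3].T@T[:3,3]
    return o,d
def onz(n,uv,z):
    o,d=ray(n,uv);return o+d*(z-o[2])/d[2]
def tri(a,b):
    f=lambda P:np.r_[proj("top",P)[0]-a,proj("side",P)[0]-b]
    r=least_squares(f,[500,0,80]);return r.x,r.fun
E
python3 - <<'E'
from h import *
def cr(x,y,r,pts,z=390): return [( x-r+(X+.5)*2*r/z-.5, y-r+(Y+.5)*2*r/z-.5) for X,Y in pts]
bt=cr(250,232,30,[(160,45),(335,100),(245,362),(75,302)])
P=[onz("top",p,30) for p in bt]
for p in P: print("blk",p.round(1))
print([np.linalg.norm(P[i]-P[i-1]).round(1) for i in range(4)],np.mean(P,0))
bs=cr(300,303,30,[(42,222),(350,250),(245,345)])
for p in bs: print("blk side",onz("side",p,30).round(1))
ht=cr(445,256,30,[(180,149),(220,243),(199,196),(200,195)])
hs=cr(371,186,30,[(158,154),(236,150),(196,153),(196,153)])
for a,b in zip(ht,hs):
    x,f=tri(a,b);print("ring",x.round(1),f.round(2))
gt=cr(250,232,30,[(180,132),(245,150),(200,275),(140,248)])
for p in gt: print("grip/head",p,onz("top",p,92).round(1),onz("top",p,40).round(1))
E
```

```text
blk [587.7 228.5  30. ]
blk [569.6 165.6  30. ]
blk [475.6 194.7  30. ]
blk [495.4 255.8  30. ]
[np.float64(96.2), np.float64(65.5), np.float64(98.4), np.float64(64.2)] [532.07405683 211.15269112  30.        ]
blk side [584.9 229.8  30. ]
blk side [472.8 200.   30. ]
blk side [493.2 253.4  30. ]
ring [ 504.1 -211.3  121. ] [ 0.05  0.19 -0.26 -0.01]
ring [ 473.3 -224.8  122.1] [ 0.09  0.34 -0.47 -0.01]
ring [ 488.8 -217.8  121.2] [ 0.05  0.21 -0.28 -0.01]
ring [ 489.  -218.2  120.8] [ 0.06  0.24 -0.34 -0.01]
grip/head (247.26923076923077, 221.8846153846154) [552.8 211.4  92. ] [556.2 218.9  40. ]
grip/head (257.2692307692308, 224.65384615384616) [547.2 189.2  92. ] [550.4 195.8  40. ]
grip/head (250.34615384615384, 243.8846153846154) [504.7 203.1  92. ] [505.9 210.3  40. ]
grip/head (241.1153846153846, 239.73076923076923) [513.2 223.6  92. ] [514.8 231.7  40. ]
```

```bash
cat > ov.py <<'E'
from h import *
def box(c,yaw,sx,sy,z0,z1):
    R=np.array([[np.cos(yaw),-np.sin(yaw)],[np.sin(yaw),np.cos(yaw)]])
    q=[(a*sx/2,b*sy/2) for a,b in((1,1),(-1,1),(-1,-1),(1,-1))]
    w=np.array(q)@R.T+np.array(c)[:2]
    return [np.c_[w,np.full(4,z)] for z in(z0,z1)]
def circ(c,r,z,n=60):
    t=np.linspace(0,2*np.pi,n);return np.c_[c[0]+r*np.cos(t),c[1]+r*np.sin(t),np.full(n,z)]
def crop(im,u,v,r,z):
    u=int(round(u));v=int(round(v))
    return cv2.resize(im[v-r:v+r,u-r:u+r],(z,z),interpolation=cv2.INTER_CUBIC),(u-r,v-r,z/(2*r))
def draw(cn,cam,geo,P,col,closed=True):
    p=proj(cam,P);p=(p-np.array(geo[:2])+.5)*geo[2]-.5
    cv2.polylines(cn,[np.round(p).astype(int)],closed,col,1,cv2.LINE_AA)
E
cat > fit.py <<'E'
from ov import *
import sys
B=(532.0,211.5);by=-0.294;S=tuple(map(float,sys.argv[1:3]));sy=float(sys.argv[3])
G=tuple(map(float,sys.argv[4:7]));hy=float(sys.argv[7])
ims=[]
for n in("top","side"):
    im=cv2.imread(f"pics/{n}0.png")
    for ctr,r in(((B[0],B[1],40),30),((G[0],G[1],G[2]),34 if n=="top" else 34)):
        u,v=proj(n,ctr)[0];c,g=crop(im,u,v,r,300 if 0 else 390)
        c=cv2.convertScaleAbs(c,alpha=1.6)
        if r==30:
            for P in box(B,by,100,64,0,30)[1:]: draw(c,n,g,P,(0,255,0))
            for P in box(S,sy,44,14,40,92): draw(c,n,g,P,(0,0,255))
            for P in box(S,sy,50,18,30,40): draw(c,n,g,P,(255,255,0))
        else:
            draw(c,n,g,circ(G,25,G[2]),(0,255,0));draw(c,n,g,circ(G,62.5,G[2]-14),(0,255,255))
            for s in(1,-1): draw(c,n,g,circ((G[0]+s*17*np.cos(hy),G[1]+s*17*np.sin(hy)),4.5,G[2],20),(0,0,255))
        ims.append(c)
cv2.imwrite("pics/%s.png"%sys.argv[8],np.hstack(ims[:2]));cv2.imwrite("pics/%ss.png"%sys.argv[8],np.hstack(ims[2:]))
E
python3 fit.py 532 211.5 -0.294 488.9 -218 121 0.413 f1
```

```text
(no output)
```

View pics/f1.png

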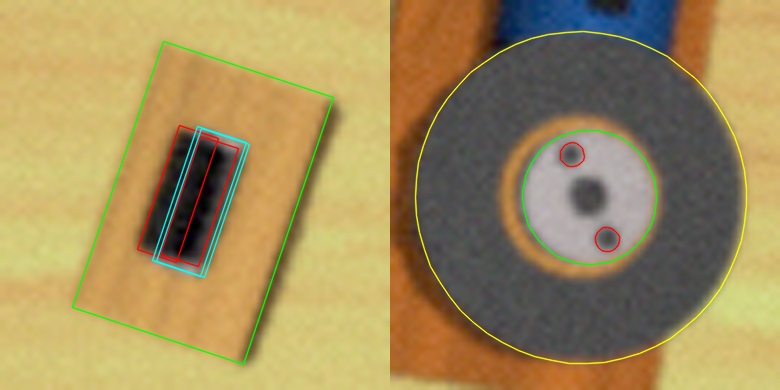

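View pics/f1s.png

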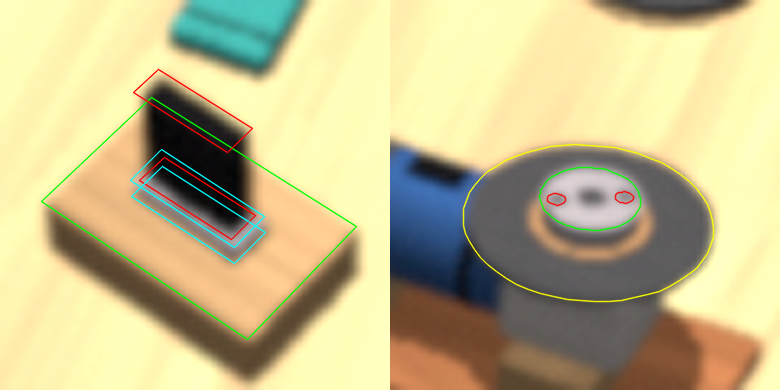

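The ring fit is good in both views: ring and disc outlines and holes coincide at (488.9, -218, 121), hole heading 0.41. The block and spanner fit within about 1–2 mm. Now the plan for reaching the spanner.

```bash
cat > plan.py <<'E'
from h import *
from scipy.spatial.transform import Rotation as Ro
import sys
# usage: plan x y z yaw(world heading of spanner x, None=keep)  -> total deltas in tool axes after rotation applied first
def st():
    s=arm.sense();R=Ro.from_rotvec(s["tool_rot"]).as_matrix();return s,np.array(s["ee_pos"]),R
def desired(yaw,R):
    # tool x down; tool z along +-spanner y ; choose nearest
    best=None
    for k in(0,np.pi):
        zy=np.array([-np.sin(yaw+k),np.cos(yaw+k),0]);x=np.array([0,0,-1.]);y=np.cross(zy,x)
        D=np.c_[x,y,zy];rv=Ro.from_matrix(R.T@D).as_rotvec()
        if best is None or np.linalg.norm(rv)<np.linalg.norm(best[1]): best=(D,rv)
    return best
def show(x,y,z,yaw):
    s,p,R=st()
    D,rv=desired(yaw,R)
    d=np.array([x,y,z])-p
    print("clk %.2f pos %s q %s F %s M %s g %.3f"%(s["clock"],p.round(2),np.round(s["qpos"],3),np.round(s["ft_force"],2),np.round(s["moment"],3),s["gripper_width"]))
    print("tool z world",R[:,2].round(4),"x",R[:,0].round(4),"heading y-axis",np.arctan2(R[1,1],R[0,1]).round(4))
    print("rot needed",rv.round(4),"shift in current axes",(R.T@d).round(2),"in desired axes",(D.T@d).round(2), "world",d.round(2))
if __name__=="__main__": show(*map(float,sys.argv[1:5]))
E
python3 plan.py 531 211.5 150 -0.294; python3 plan.py 489 -218 150 0.413
```

```text
clk 0.10 pos [ 227.4  -634.92  230.06] q [-1.377  0.287  1.578  0.     1.279 -0.15 ] F [-0.21  0.49  0.58] M [-0.033  0.003 -0.001] g 1.001
tool z world [ 0.337  -0.9415 -0.0021] x [-4.0e-04  2.1e-03 -1.0e+00] heading y-axis 0.3437
rot needed [ 6.377e-01 -2.100e-03  4.000e-04] shift in current axes [  81.72  571.07 -694.41] in desired axes [  80.06   45.29 -898.07] world [303.6  846.42 -80.06]
clk 0.10 pos [ 227.4  -634.92  230.06] q [-1.377  0.287  1.578  0.     1.279 -0.15 ] F [-0.21  0.49  0.58] M [-0.033  0.003 -0.001] g 1.001
tool z world [ 0.337  -0.9415 -0.0021] x [-4.0e-04  2.1e-03 -1.0e+00] heading y-axis 0.3437
rot needed [-0.0693 -0.0021 -0.0004] shift in current axes [  80.83  386.77 -304.19] in desired axes [  80.06  406.93 -276.87] world [261.6  416.92 -80.06]
```

Emit:
drive_tool([
  {"grip": 1, "dy": 35, "dz": -22},
  {"dy": 35, "dz": -22},
  {"dy": 35, "dz": -22},
  {"dy": 35, "dz": -22},
  {"dy": 35, "dz": -22},
  {"dy": 35, "dz": -22},
  {"dy": 35, "dz": -22},
  {"dy": 35, "dz": -22},
  {"dy": 35, "dz": -22},
  {"dy": 35, "dz": -22},
])

```text
invalid input at $.deltas[0]: expected keys grip, dx, dy, dz, rx, ry, rz
```

Emit:
drive_tool([
  {"dy": 15, "dz": -33},
  {"dy": 15, "dz": -33},
  {"dy": 15, "dz": -33},
  {"dy": 15, "dz": -33},
  {"dy": 15, "dz": -33},
  {"dy": 15, "dz": -33},
  {"dy": 15, "dz": -33},
  {"dy": 15, "dz": -33},
  {"dy": 15, "dz": -33},
  {"dy": 15, "dz": -33},
])

```text
invalid input at $.deltas[0]: expected keys grip, dx, dy, dz, rx, ry, rz
```

Emit:
drive_tool([
  {"dy": 15, "dz": -33},
  {"dy": 15, "dz": -33},
  {"dy": 15, "dz": -33},
  {"dy": 15, "dz": -33},
  {"rx": 0.1, "grip": 0.7},
  {"rx": 0.1},
  {"rx": 0.1},
  {"rx": 0.1},
  {"rx": 0.1},
  {"rx": 0.1},
])

```text
invalid input at $.deltas[0]: expected keys grip, dx, dy, dz, rx, ry, rz
```

```bash
python3 plan.py 531 211.5 110 -0.294
```

```text
clk 0.10 pos [ 227.4  -634.92  230.06] q [-1.377  0.287  1.578  0.     1.279 -0.15 ] F [-0.21  0.49  0.58] M [-0.033  0.003 -0.001] g 1.001
tool z world [ 0.337  -0.9415 -0.0021] x [-4.0e-04  2.1e-03 -1.0e+00] heading y-axis 0.3437
rot needed [ 6.377e-01 -2.100e-03  4.000e-04] shift in current axes [ 121.72  571.05 -694.32] in desired axes [ 120.06   45.29 -898.07] world [ 303.6   846.42 -120.06]
```

All keys are needed in every row.

Emit:
drive_tool([
  {"grip": 1, "dx": 0, "dy": 35, "dz": -22, "rx": 0, "ry": 0, "rz": 0},
  {"grip": 1, "dx": 0, "dy": 35, "dz": -22, "rx": 0, "ry": 0, "rz": 0},
  {"grip": 1, "dx": 0, "dy": 35, "dz": -22, "rx": 0, "ry": 0, "rz": 0},
  {"grip": 1, "dx": 0, "dy": 35, "dz": -22, "rx": 0, "ry": 0, "rz": 0},
  {"grip": 1, "dx": 0, "dy": 35, "dz": -22, "rx": 0, "ry": 0, "rz": 0},
  {"grip": 1, "dx": 0, "dy": 35, "dz": -22, "rx": 0, "ry": 0, "rz": 0},
  {"grip": 1, "dx": 0, "dy": 35, "dz": -22, "rx": 0, "ry": 0, "rz": 0},
  {"grip": 1, "dx": 0, "dy": 35, "dz": -22, "rx": 0, "ry": 0, "rz": 0},
  {"grip": 1, "dx": 0, "dy": 35, "dz": -22, "rx": 0, "ry": 0, "rz": 0},
  {"grip": 1, "dx": 0, "dy": 35, "dz": -22, "rx": 0, "ry": 0, "rz": 0},
])

```text
clock: 0.93
ee_pos: [483.6, -308.4, 230.9]
tool_rot: [0.953, 1.353, -0.952]
ft_force: [0.4, -0.3, -1.1]
gripper_width: 1.001
```

Emit:
drive_tool([
  {"grip": 1, "dx": 0, "dy": 15, "dz": -33, "rx": 0, "ry": 0, "rz": 0},
  {"grip": 1, "dx": 0, "dy": 15, "dz": -33, "rx": 0, "ry": 0, "rz": 0},
  {"grip": 1, "dx": 0, "dy": 15, "dz": -33, "rx": 0, "ry": 0, "rz": 0},
  {"grip": 1, "dx": 0, "dy": 15, "dz": -33, "rx": 0, "ry": 0, "rz": 0},
  {"grip": 1, "dx": 0, "dy": 15, "dz": -33, "rx": 0, "ry": 0, "rz": 0},
  {"grip": 1, "dx": 0, "dy": 15, "dz": -33, "rx": 0, "ry": 0, "rz": 0},
  {"grip": 1, "dx": 0, "dy": 15, "dz": -33, "rx": 0, "ry": 0, "rz": 0},
  {"grip": 1, "dx": 0, "dy": 15, "dz": -33, "rx": 0, "ry": 0, "rz": 0},
  {"grip": 1, "dx": 0, "dy": 15, "dz": -33, "rx": 0, "ry": 0, "rz": 0},
  {"grip": 1, "dx": 0, "dy": 15, "dz": -33, "rx": 0, "ry": 0, "rz": 0},
])

```text
clock: 1.77
ee_pos: [512.3, 52.7, 230.9]
tool_rot: [0.952, 1.353, -0.953]
ft_force: [2.0, 0.0, -0.8]
gripper_width: 1.001
```

Emit:
drive_tool([
  {"grip": 0.7, "dx": 0, "dy": 15, "dz": -33, "rx": 0, "ry": 0, "rz": 0},
  {"grip": 0.7, "dx": 0, "dy": 15, "dz": -33, "rx": 0, "ry": 0, "rz": 0},
  {"grip": 0.7, "dx": 0, "dy": 15, "dz": -33, "rx": 0, "ry": 0, "rz": 0},
  {"grip": 0.7, "dx": 0, "dy": 15, "dz": -33, "rx": 0, "ry": 0, "rz": 0},
  {"grip": 0.7, "dx": 0, "dy": 0, "dz": 0, "rx": 0.1, "ry": 0, "rz": 0},
  {"grip": 0.7, "dx": 0, "dy": 0, "dz": 0, "rx": 0.1, "ry": 0, "rz": 0},
  {"grip": 0.7, "dx": 0, "dy": 0, "dz": 0, "rx": 0.1, "ry": 0, "rz": 0},
  {"grip": 0.7, "dx": 0, "dy": 0, "dz": 0, "rx": 0.1, "ry": 0, "rz": 0},
  {"grip": 0.7, "dx": 0, "dy": 0, "dz": 0, "rx": 0.1, "ry": 0, "rz": 0},
  {"grip": 0.7, "dx": 0, "dy": 0, "dz": 0, "rx": 0.1, "ry": 0, "rz": 0},
])

```text
clock: 2.6
ee_pos: [524.5, 195.4, 230.7]
tool_rot: [1.398, 1.075, -1.4]
ft_force: [0.1, -0.7, 1.3]
gripper_width: 0.702
```

```bash
python3 plan.py 531 211.5 110 -0.294
```

```text
clk 2.60 pos [524.47 195.41 230.65] q [ 0.175  0.034  1.863 -0.     1.246  2.007] F [ 0.11 -0.73  1.25] M [ 0.025  0.02  -0.004] g 0.702
tool z world [-2.580e-01 -9.661e-01  5.000e-04] x [-1.2e-03 -2.0e-04 -1.0e+00] heading y-axis -0.2609
rot needed [0.0331 0.0006 0.0011] shift in current axes [120.64   2.3  -17.3 ] in desired axes [120.65   1.59 -17.29] world [   6.53   16.09 -120.65]
```

Emit:
drive_tool([
  {"grip": 0.6, "dx": 15, "dy": 1, "dz": -9, "rx": 0.033, "ry": 0, "rz": 0},
  {"grip": 0.6, "dx": 25, "dy": 0.5, "dz": -8.3, "rx": 0, "ry": 0, "rz": 0},
  {"grip": 0.6, "dx": 30, "dy": 0, "dz": 0, "rx": 0, "ry": 0, "rz": 0},
  {"grip": 0.6, "dx": 30, "dy": 0, "dz": 0, "rx": 0, "ry": 0, "rz": 0},
  {"grip": 0.6, "dx": 20, "dy": 0, "dz": 0, "rx": 0, "ry": 0, "rz": 0},
  {"grip": 0.6, "dx": 0, "dy": 0, "dz": 0, "rx": 0, "ry": 0, "rz": 0},
])

```text
clock: 3.1
ee_pos: [526.7, 210.7, 105.2]
tool_rot: [1.411, 1.064, -1.43]
ft_force: [-1.4, -0.9, -1.1]
gripper_width: 0.602
```

```bash
python3 plan.py 531 211.5 50 -0.294
python3 - <<'E'
from ov import *
ims=[]
for n in("top","side"):
    im=arm.read_camera(n)[:,:,::-1]
    u,v=proj(n,(531,211,90))[0];c,g=crop(im,u,v,45,400);c=cv2.convertScaleAbs(c,alpha=1.5);ims.append(c)
cv2.imwrite("pics/a1.png",np.hstack(ims))
E
```

```text
clk 3.10 pos [526.68 210.75 105.15] q [ 0.202  0.196  1.932 -0.     1.025  2.062] F [-1.42 -0.89 -1.05] M [-0.005 -0.01  -0.007] g 0.602
tool z world [-0.2851 -0.9585  0.0056] x [-0.0115 -0.0024 -0.9999] heading y-axis -0.2892
rot needed [0.0048 0.0056 0.0104] shift in current axes [55.1   4.5  -2.26] in desired axes [55.15  3.92 -1.97] world [  4.32   0.75 -55.15]
```

View pics/a1.png

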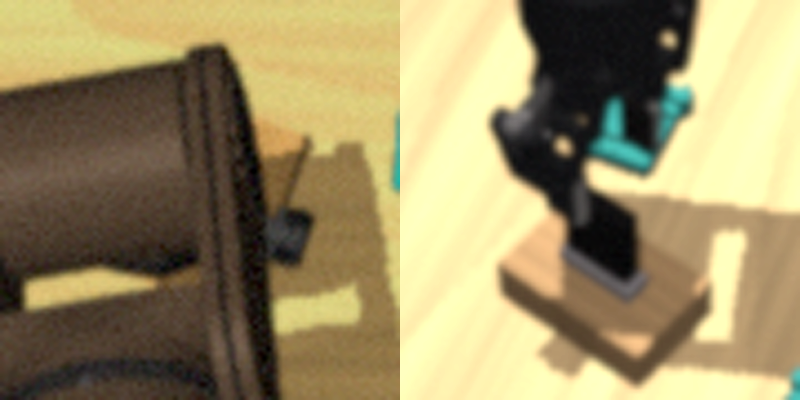

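The side view shows the fingers straddling the black grip: near finger tip at about (580,220), far one at about (640,145), grip top between them at (612,197). The top view is hidden by the arm. Descending.

Emit:
drive_tool([
  {"grip": 0.6, "dx": 0, "dy": 0, "dz": 0, "rx": 0, "ry": 0, "rz": 0},
  {"grip": 0.6, "dx": 0, "dy": 0, "dz": 0, "rx": 0, "ry": 0, "rz": 0},
])

```text
clock: 3.37
ee_pos: [532.5, 211.9, 113.7]
tool_rot: [1.422, 1.056, -1.415]
ft_force: [0.3, 1.9, 0.1]
gripper_width: 0.598
```

```bash
python3 plan.py 531 211.5 50 -0.294
```

```text
clk 3.37 pos [532.53 211.93 113.72] q [ 0.202  0.188  1.923 -0.     1.026  2.062] F [0.32 1.94 0.09] M [ 0.015 -0.001  0.   ] g 0.598
tool z world [-0.2852 -0.9585 -0.0019] x [ 4.1e-03  8.0e-04 -1.0e+00] heading y-axis -0.2893
rot needed [ 0.0048 -0.002  -0.0037] shift in current axes [63.71 -1.58  0.97] in desired axes [63.72 -1.35  0.85] world [ -1.53  -0.43 -63.72]
```

Emit:
drive_tool([
  {"grip": 0.6, "dx": 10, "dy": 0, "dz": 0.5, "rx": 0.005, "ry": 0, "rz": 0},
  {"grip": 0.6, "dx": 15, "dy": 0, "dz": 0, "rx": 0, "ry": 0, "rz": 0},
  {"grip": 0.6, "dx": 15, "dy": 0, "dz": 0, "rx": 0, "ry": 0, "rz": 0},
  {"grip": 0.6, "dx": 12, "dy": 0, "dz": 0, "rx": 0, "ry": 0, "rz": 0},
  {"grip": 0.6, "dx": 6, "dy": 0, "dz": 0, "rx": 0, "ry": 0, "rz": 0},
  {"grip": 0.6, "dx": 2, "dy": 0, "dz": 0, "rx": 0, "ry": 0, "rz": 0},
  {"grip": 0.6, "dx": 0, "dy": 0, "dz": 0, "rx": 0, "ry": 0, "rz": 0},
  {"grip": 0.6, "dx": 0, "dy": 0, "dz": 0, "rx": 0, "ry": 0, "rz": 0},
])

```text
clock: 4.03
ee_pos: [531.4, 211.3, 52.0]
tool_rot: [1.423, 1.055, -1.421]
ft_force: [0.1, -0.0, -0.1]
gripper_width: 0.601
```

```bash
python3 plan.py 531 211.5 50 -0.294
python3 - <<'E'
from ov import *
ims=[]
for n in("side",):
    im=arm.read_camera(n)[:,:,::-1]
    u,v=proj(n,(531,211,80))[0];c,g=crop(im,u,v,40,560);c=cv2.convertScaleAbs(c,alpha=1.8);ims.append(c)
cv2.imwrite("pics/a2.png",np.hstack(ims))
E
```

```text
clk 4.03 pos [531.44 211.29  51.96] q [0.201 0.277 1.949 0.    0.914 2.066] F [ 0.07 -0.01 -0.06] M [ 0.054 -0.012  0.011] g 0.601
tool z world [-2.90e-01 -9.57e-01 -6.00e-04] x [ 1.2e-03  3.0e-04 -1.0e+00] heading y-axis -0.2943
rot needed [-0.0003 -0.0006 -0.0011] shift in current axes [ 1.96 -0.49 -0.07] in desired axes [ 1.96 -0.48 -0.07] world [-0.44  0.21 -1.96]
```

View pics/a2.png

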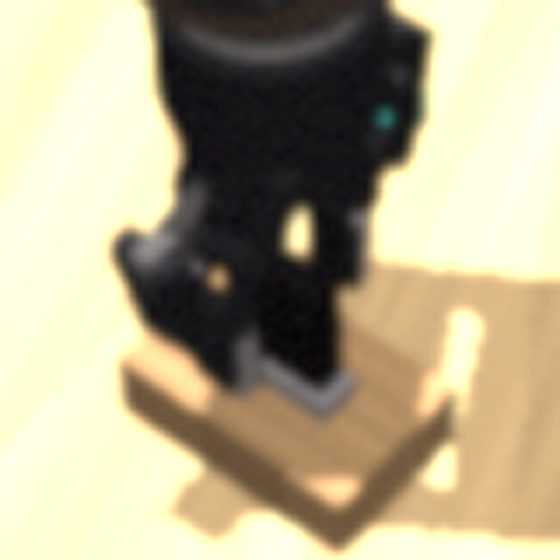

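The side view shows the near finger in front of the grip at (240,370) and the far one behind at (340,270), both clear of the head bar. Closing softly.

Emit:
drive_tool([
  {"grip": 0.3, "dx": 0, "dy": 0, "dz": 0, "rx": 0, "ry": 0, "rz": 0},
  {"grip": 0.2, "dx": 0, "dy": 0, "dz": 0, "rx": 0, "ry": 0, "rz": 0},
  {"grip": 0.1, "dx": 0, "dy": 0, "dz": 0, "rx": 0, "ry": 0, "rz": 0},
  {"grip": 0, "dx": 0, "dy": 0, "dz": 0, "rx": 0, "ry": 0, "rz": 0},
  {"grip": 0, "dx": 0, "dy": 0, "dz": 0, "rx": 0, "ry": 0, "rz": 0},
  {"grip": 0, "dx": 0, "dy": 0, "dz": 0, "rx": 0, "ry": 0, "rz": 0},
  {"grip": 0, "dx": 0, "dy": 0, "dz": 0, "rx": 0, "ry": 0, "rz": 0},
  {"grip": 0, "dx": 0, "dy": 0, "dz": 0, "rx": 0, "ry": 0, "rz": 0},
], force=25)

```text
clock: 4.75
ee_pos: [531.3, 211.3, 51.9]
tool_rot: [1.423, 1.055, -1.422]
ft_force: [0.3, 1.6, 3.8]
gripper_width: 0.16
```

```bash
python3 plan.py 531 211.5 50 -0.294
```

```text
clk 4.75 pos [531.28 211.32  51.89] q [0.201 0.277 1.949 0.    0.915 2.066] F [0.31 1.59 3.85] M [0.104 0.065 0.01 ] g 0.160
tool z world [-2.90e-01 -9.57e-01 -6.00e-04] x [ 9.e-04  3.e-04 -1.e+00] heading y-axis -0.2943
rot needed [-0.0003 -0.0006 -0.0008] shift in current axes [ 1.89 -0.32 -0.09] in desired axes [ 1.89 -0.32 -0.09] world [-0.28  0.18 -1.89]
```

Emit:
drive_tool([
  {"grip": 0, "dx": 0, "dy": 0, "dz": 0, "rx": 0, "ry": 0, "rz": 0},
  {"grip": 0, "dx": 0, "dy": 0, "dz": 0, "rx": 0, "ry": 0, "rz": 0},
  {"grip": 0, "dx": -3, "dy": 0, "dz": 0, "rx": 0, "ry": 0, "rz": 0},
  {"grip": 0, "dx": -6, "dy": 0, "dz": 0, "rx": 0, "ry": 0, "rz": 0},
  {"grip": 0, "dx": -10, "dy": 0, "dz": 0, "rx": 0, "ry": 0, "rz": 0},
  {"grip": 0, "dx": -15, "dy": 0, "dz": 0, "rx": 0, "ry": 0, "rz": 0},
  {"grip": 0, "dx": -15, "dy": 0, "dz": 0, "rx": 0, "ry": 0, "rz": 0},
  {"grip": 0, "dx": -8, "dy": 0, "dz": 0, "rx": 0, "ry": 0, "rz": 0},
  {"grip": 0, "dx": 0, "dy": 0, "dz": 0, "rx": 0, "ry": 0, "rz": 0},
  {"grip": 0, "dx": 0, "dy": 0, "dz": 0, "rx": 0, "ry": 0, "rz": 0},
], force=100)

```text
clock: 5.58
ee_pos: [530.9, 211.1, 108.6]
tool_rot: [1.423, 1.055, -1.422]
ft_force: [-0.8, 0.4, -2.6]
gripper_width: 0.15
```

```bash
python3 plan.py 489 -218 190 0.413
python3 - <<'E'
from ov import *
ims=[]
for n in("side","top"):
    im=arm.read_camera(n)[:,:,::-1]; cv2.imwrite(f"pics/b0_{n}.png",im)
    u,v=proj(n,(531,211,80))[0];c,g=crop(im,u,v,40,400);c=cv2.convertScaleAbs(c,alpha=2);ims.append(c)
cv2.imwrite("pics/a3.png",np.hstack(ims))
E
```

```text
clk 5.58 pos [530.86 211.12 108.61] q [ 0.201  0.193  1.928 -0.     1.019  2.066] F [-0.85  0.36 -2.58] M [-0.061  0.017  0.022] g 0.150
tool z world [-2.90e-01 -9.57e-01 -2.00e-04] x [ 6.e-04  1.e-04 -1.e+00] heading y-axis -0.2942
rot needed [-7.072e-01 -0.000e+00 -6.000e-04] shift in current axes [-81.44  84.42 422.8 ] in desired axes [ -81.39 -210.57  376.24] world [ -41.86 -429.12   81.39]
```

View pics/a3.png

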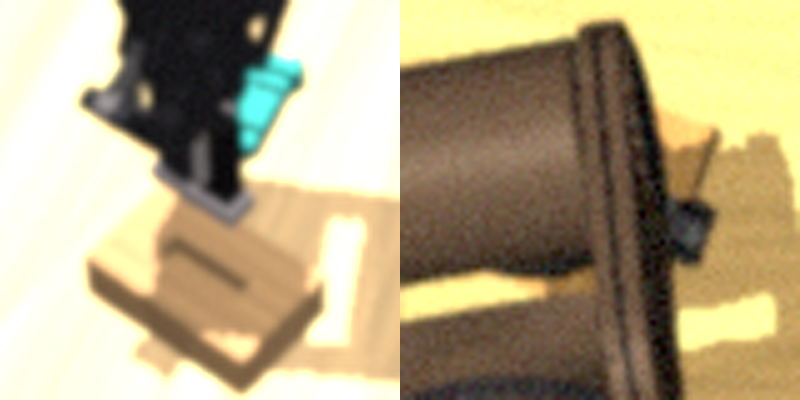

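The side view shows the spanner held square with its head clear of the block, and the empty slot at about (205,262) in the crop. The wrist reads 2.6 N, about 0.26 kg. Moving over the ring.

Emit:
drive_tool([
  {"grip": 0, "dx": -15, "dy": 4, "dz": 15, "rx": 0, "ry": 0, "rz": 0},
  {"grip": 0, "dx": -20, "dy": 6, "dz": 28, "rx": 0, "ry": 0, "rz": 0},
  {"grip": 0, "dx": -20, "dy": 7, "dz": 35, "rx": 0, "ry": 0, "rz": 0},
  {"grip": 0, "dx": -16, "dy": 8, "dz": 37, "rx": 0, "ry": 0, "rz": 0},
  {"grip": 0, "dx": -10, "dy": 8, "dz": 39, "rx": 0, "ry": 0, "rz": 0},
  {"grip": 0, "dx": 0, "dy": 8, "dz": 40, "rx": 0, "ry": 0, "rz": 0},
  {"grip": 0, "dx": 0, "dy": 8, "dz": 40, "rx": 0, "ry": 0, "rz": 0},
  {"grip": 0, "dx": 0, "dy": 8, "dz": 40, "rx": 0, "ry": 0, "rz": 0},
  {"grip": 0, "dx": 0, "dy": 8, "dz": 40, "rx": 0, "ry": 0, "rz": 0},
  {"grip": 0, "dx": 0, "dy": 7, "dz": 37, "rx": 0, "ry": 0, "rz": 0},
])

```text
clock: 6.52
ee_pos: [496.8, -147.5, 188.2]
tool_rot: [1.422, 1.057, -1.424]
ft_force: [0.8, 0.5, -2.9]
gripper_width: 0.151
```

Emit:
drive_tool([
  {"grip": 0, "dx": 0, "dy": 6, "dz": 32, "rx": 0, "ry": 0, "rz": 0},
  {"grip": 0, "dx": 0, "dy": 4, "dz": 25, "rx": 0, "ry": 0, "rz": 0},
  {"grip": 0, "dx": 0, "dy": 2, "dz": 14, "rx": -0.06, "ry": 0, "rz": 0},
  {"grip": 0, "dx": 0, "dy": 0, "dz": 0, "rx": -0.11, "ry": 0, "rz": 0},
  {"grip": 0, "dx": 0, "dy": 0, "dz": 0, "rx": -0.12, "ry": 0, "rz": 0},
  {"grip": 0, "dx": 0, "dy": 0, "dz": 0, "rx": -0.12, "ry": 0, "rz": 0},
  {"grip": 0, "dx": 0, "dy": 0, "dz": 0, "rx": -0.12, "ry": 0, "rz": 0},
  {"grip": 0, "dx": 0, "dy": 0, "dz": 0, "rx": -0.11, "ry": 0, "rz": 0},
  {"grip": 0, "dx": 0, "dy": 0, "dz": 0, "rx": -0.067, "ry": 0, "rz": 0},
  {"grip": 0, "dx": 0, "dy": 0, "dz": 0, "rx": 0, "ry": 0, "rz": 0},
])

```text
clock: 7.35
ee_pos: [488.2, -216.7, 187.9]
tool_rot: [0.9, 1.38, -0.9]
ft_force: [0.1, -0.0, -2.6]
gripper_width: 0.152
```

```bash
python3 plan.py 489 -218 165 0.413
python3 - <<'E'
from ov import *
ims=[]
for n in("side","top"):
    im=arm.read_camera(n)[:,:,::-1]; cv2.imwrite(f"pics/b1_{n}.png",im)
    u,v=proj(n,(489,-218,140))[0];c,g=crop(im,u,v,40,400);c=cv2.convertScaleAbs(c,alpha=2);ims.append(c)
cv2.imwrite("pics/a4.png",np.hstack(ims))
E
```

```text
clk 7.35 pos [ 488.17 -216.69  187.86] q [-0.608  0.018  1.961 -0.     1.165  0.549] F [ 0.11 -0.04 -2.64] M [0.02  0.005 0.033] g 0.152
tool z world [ 0.4021 -0.9156 -0.0023] x [-0.0023  0.0015 -1.    ] heading y-axis 0.4138
rot needed [ 0.0008 -0.0023  0.0015] shift in current axes [22.85  0.27  1.59] in desired axes [22.86  0.24  1.54] world [  0.83  -1.31 -22.86]
```

View pics/a4.png

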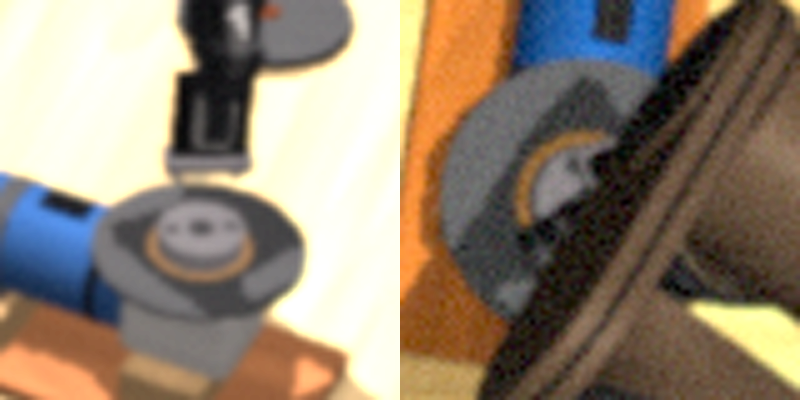

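The side view shows the spanner over the ring, head bar at (168–250,165), left prong at (178,180), holes at (172,228) and (232,232). I will come to about 12 mm above the ring and compare there.

Emit:
drive_tool([
  {"grip": 0, "dx": 8, "dy": 0.2, "dz": 1, "rx": 0, "ry": -0.002, "rz": 0.001},
  {"grip": 0, "dx": 9, "dy": 0, "dz": 0.6, "rx": 0, "ry": 0, "rz": 0},
  {"grip": 0, "dx": 6, "dy": 0, "dz": 0, "rx": 0, "ry": 0, "rz": 0},
  {"grip": 0, "dx": 0, "dy": 0, "dz": 0, "rx": 0, "ry": 0, "rz": 0},
  {"grip": 0, "dx": 0, "dy": 0, "dz": 0, "rx": 0, "ry": 0, "rz": 0},
])

```text
clock: 7.87
ee_pos: [489.2, -218.1, 165.1]
tool_rot: [0.9, 1.377, -0.9]
ft_force: [-0.3, 0.0, -2.3]
gripper_width: 0.155
```

```bash
python3 plan.py 489 -218 160 0.413
cat > hov.py <<'E'
from ov import *
import sys
from plan import st
s,p,R=st();hd=np.arctan2(R[1,1],R[0,1]);ox=float(sys.argv[1])
c0=p[:2]+ox*np.array([np.cos(hd),np.sin(hd)]);zb=p[2]-21.9
im=arm.read_camera("side")[:,:,::-1];cv2.imwrite(f"pics/{sys.argv[2]}_raw.png",im)
u,v=proj("side",(489,-218,135))[0]
c,g=crop(im,u,v,28,560);c=cv2.convertScaleAbs(c,alpha=1.6);d=c.copy()
for P in box(c0,hd,50,18,zb,zb+10): draw(d,"side",g,P,(255,255,0))
for P in box(c0,hd,44,14,zb+10,zb+62): draw(d,"side",g,P,(0,0,255))
for sg in(1,-1):
    a=c0+sg*17*np.array([np.cos(hd),np.sin(hd)])
    draw(d,"side",g,circ(a,3.3,zb-6,20),(255,0,255));draw(d,"side",g,circ(a,1,zb-10,20),(255,0,255))
    draw(d,"side",g,circ((489+sg*17*np.cos(.413),-218+sg*17*np.sin(.413)),4.5,121,20),(0,0,255))
draw(d,"side",g,circ((489,-218),25,121),(0,255,0))
cv2.imwrite(f"pics/{sys.argv[2]}.png",np.hstack([c[:, 60:460],d[:,60:460]]))
E
python3 hov.py 0 h1
```

```text
clk 7.87 pos [ 489.15 -218.1   165.11] q [-0.609  0.045  1.978 -0.     1.119  0.55 ] F [-0.26  0.02 -2.34] M [ 0.027 -0.02  -0.031] g 0.155
tool z world [ 0.4009 -0.9161  0.    ] x [-2.e-04 -1.e-04 -1.e+00] heading y-axis 0.4125
rot needed [-0.0005  0.      0.0002] shift in current axes [ 5.11 -0.1  -0.16] in desired axes [ 5.11 -0.1  -0.16] world [-0.15  0.1  -5.11]
```

View pics/h1.png

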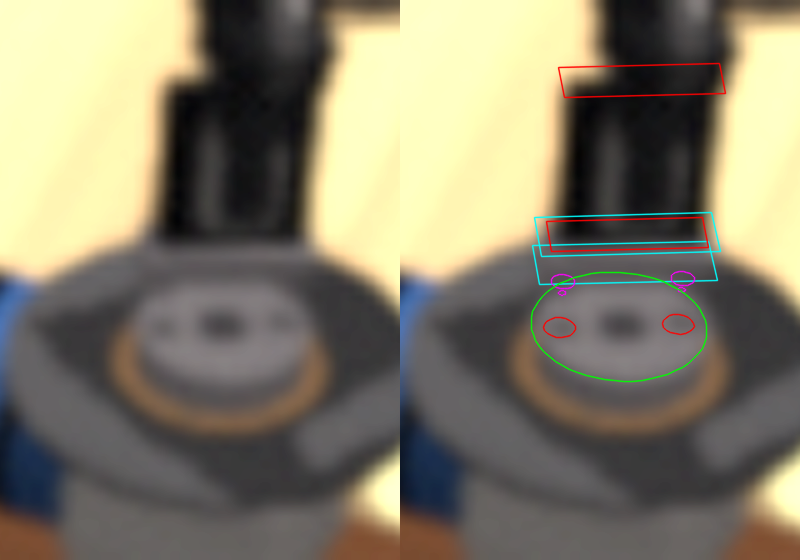

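Run:
```python
from ov import *
im=cv2.imread("pics/h1_raw.png").astype(float).mean(2); i0=cv2.imread("pics/side0.png").astype(float).mean(2)
u,v=proj("side",(489,-218,135))[0];u0=int(round(u))-28;v0=int(round(v))-28
print(u0,v0)
def cross(row,lo,hi,lev):
    out=[]
    for c in range(lo,hi):
        a,b=row[c]-lev,row[c+1]-lev
        if a*b<0: out.append(round(c+a/(a-b),2))
    return out
for vv in range(v0+9,v0+24,2):
    r=im[vv];bl=r[u0+2:u0+8].mean();d=r[u0+26:u0+30].mean()
    print(vv,cross(r,u0+5,u0+45,(bl+d)/2))
# predicted silhouettes
for z in (205,195,185,175,165,155):pass
p=np.array([489.15,-218.1]);hd=.4125;zb=165.1-21.9
B=box(p,hd,44,14,zb+10,zb+62)
for k in range(4): print(k,proj("side",np.array([B[0][k],B[1][k]])).round(2).tolist())
# hole dark spots in initial image and now
for I in(i0,im):
    for sg in(1,-1):
        q=proj("side",(489+sg*17*np.cos(.413),-218+sg*17*np.sin(.413),121))[0]
        a,b=int(round(q[0])),int(round(q[1]));W=I[b-2:b+3,a-3:a+4];w=np.clip(np.median(W)+2-W,0,None)
        yy,xx=np.mgrid[b-2:b+3,a-3:a+4];print("hole pred",q.round(2),"seen",((w*xx).sum()/w.sum()).round(2),((w*yy).sum()/w.sum()).round(2))
```

```text
343 147
156 [np.float64(364.81), np.float64(380.79)]
158 [np.float64(364.56), np.float64(380.45)]
160 [np.float64(364.45), np.float64(380.38)]
162 [np.float64(364.29), np.float64(380.09)]
164 [np.float64(364.01), np.float64(379.8)]
166 [np.float64(363.8), np.float64(379.62)]
168 [np.float64(363.41), np.float64(379.56)]
170 [np.float64(362.55), np.float64(379.54)]
0 [[363.68, 171.66], [364.95, 156.22]]
1 [[379.37, 171.25], [381.09, 155.81]]
2 [[378.72, 168.22], [380.41, 152.81]]
3 [[363.14, 168.62], [364.39, 153.21]]
hole pred [364.45 179.26] seen 362.05 178.8
hole pred [376.33 178.94] seen 377.15 178.39
hole pred [364.45 179.26] seen 361.84 178.62
hole pred [376.33 178.94] seen 377.18 178.39
```

Run:
```python
from ov import *
i0=cv2.imread("pics/side0.png").astype(float).mean(2); t0=cv2.imread("pics/top0.png").astype(float).mean(2)
print(i0[175:183,360:383].astype(int))
for I,n in((i0,"side"),(t0,"top")):
  for sg in(1,0,-1):
    q=proj(n,(489+sg*17*np.cos(.413),-218+sg*17*np.sin(.413),121))[0]
    a,b=map(int,np.round(q));W=I[b-2:b+3,a-2:a+3];yy,xx=np.mgrid[-2:3,-2:3]
    A=np.c_[np.ones(25),xx.ravel(),yy.ravel(),xx.ravel()**2,xx.ravel()*yy.ravel(),yy.ravel()**2]
    k=np.linalg.lstsq(A,W.ravel(),rcond=None)[0];H=np.array([[2*k[3],k[4]],[k[4],2*k[5]]]);m=-np.linalg.solve(H,k[1:3])
    print(n,sg,"pred",q.round(2),"seen",(np.array([a,b])+m).round(2))
```

```text
[[ 59  60  62  72  87 101 115 123 127 127 127 126 123 122 118 108  95  80
   68  61  60  58  59]
 [ 58  59  69  89 112 124 131 132 132 130 129 129 128 129 129 125 118 104
   85  68  60  59  57]
 [ 58  64  81 107 123 130 132 132 126 119 113 113 118 124 128 125 118 112
  102  81  64  58  59]
 [ 61  69  91 111 116 115 123 128 115  93  80  79  91 109 121 115 100  97
  101  91  72  61  59]
 [ 65  79  98 106  96  90 107 121 111  84  67  65  74  96 115 111  94  90
   99  98  79  63  59]
 [ 75  89  99 103 101  99 110 123 120 103  89  88  92 106 121 122 115 112
  113 109  89  67  59]
 [ 83  96  91  95 111 122 127 131 130 124 118 117 120 126 129 130 129 126
  121 112  95  73  61]
 [ 87  99  85  78 100 120 129 131 132 131 131 131 132 132 131 131 129 123
  111 101  95  79  63]]
side 1 pred [364.45 179.26] seen [367.28 180.04]
side 0 pred [370.39 179.1 ] seen [370.69 178.93]
side -1 pred [376.33 178.94] seen [380.64 178.01]
top 1 pred [442.25 248.47] seen [441.8  248.38]
top 0 pred [445.32 255.84] seen [445.45 255.54]
top -1 pred [448.39 263.22] seen [448.38 263.11]
```

Emit:
drive_tool([
  {"grip": 0, "dx": 5, "dy": -0.4, "dz": 0, "rx": 0, "ry": 0, "rz": 0},
  {"grip": 0, "dx": 4, "dy": 0, "dz": 0, "rx": 0, "ry": 0, "rz": 0},
  {"grip": 0, "dx": 1, "dy": 0, "dz": 0, "rx": 0, "ry": 0, "rz": 0},
  {"grip": 0, "dx": 0, "dy": 0, "dz": 0, "rx": 0, "ry": 0, "rz": 0},
  {"grip": 0, "dx": 0, "dy": 0, "dz": 0, "rx": 0, "ry": 0, "rz": 0},
])

```text
clock: 8.33
ee_pos: [489.3, -218.6, 156.3]
tool_rot: [0.9, 1.375, -0.9]
ft_force: [-0.1, 0.6, -2.0]
gripper_width: 0.154
```

Emit:
drive_tool([
  {"grip": 0, "dx": 1, "dy": 0, "dz": 0, "rx": 0, "ry": 0, "rz": 0},
  {"grip": 0, "dx": 1, "dy": 0, "dz": 0, "rx": 0, "ry": 0, "rz": 0},
  {"grip": 0, "dx": 1, "dy": 0, "dz": 0, "rx": 0, "ry": 0, "rz": 0},
  {"grip": 0, "dx": 0, "dy": 0, "dz": 0, "rx": 0, "ry": 0, "rz": 0},
])

```text
clock: 8.67
ee_pos: [489.2, -218.6, 153.1]
tool_rot: [0.9, 1.375, -0.9]
ft_force: [0.1, 0.1, -2.4]
gripper_width: 0.154
```

```bash
python3 plan.py 489 -218 143 0.413
```

```text
clk 8.67 pos [ 489.25 -218.58  153.11] q [-0.61   0.059  1.987 -0.     1.094  0.549] F [ 0.14  0.14 -2.41] M [ 0.029 -0.019  0.067] g 0.154
tool z world [ 0.4011 -0.916   0.0017] x [ 0.0014 -0.0012 -1.    ] heading y-axis 0.4128
rot needed [-0.0002  0.0017 -0.0008] shift in current axes [10.11 -0.   -0.65] in desired axes [10.11  0.   -0.63] world [ -0.25   0.58 -10.11]
```

Emit:
drive_tool([
  {"grip": 0, "dx": 0, "dy": -0.3, "dz": -0.5, "rx": 0, "ry": 0.001, "rz": 0},
  {"grip": 0, "dx": 0.7, "dy": 0, "dz": 0, "rx": 0, "ry": 0, "rz": 0},
  {"grip": 0, "dx": 0.7, "dy": 0, "dz": 0, "rx": 0, "ry": 0, "rz": 0},
  {"grip": 0, "dx": 0.7, "dy": 0, "dz": 0, "rx": 0, "ry": 0, "rz": 0},
  {"grip": 0, "dx": 0, "dy": 0, "dz": 0, "rx": 0, "ry": 0, "rz": 0},
])

```text
clock: 9.08
ee_pos: [488.8, -218.2, 151.0]
tool_rot: [0.9, 1.376, -0.9]
ft_force: [0.3, -0.7, -2.6]
gripper_width: 0.154
```

```bash
python3 plan.py 489 -218 143 0.413
```

```text
clk 9.08 pos [ 488.8  -218.24  150.99] q [-0.61   0.061  1.989  0.     1.091  0.548] F [ 0.34 -0.7  -2.56] M [0.01  0.013 0.002] g 0.154
tool z world [ 4.012e-01 -9.160e-01  7.000e-04] x [ 1.e-03 -3.e-04 -1.e+00] heading y-axis 0.4128
rot needed [-0.0002  0.0007 -0.0008] shift in current axes [ 7.99  0.28 -0.14] in desired axes [ 7.99  0.28 -0.14] world [ 0.2   0.24 -7.99]
```

Tips should be 2 mm below the face with no contact force yet. Continuing in small steps.

Emit:
drive_tool([
  {"grip": 0, "dx": 0.7, "dy": 0, "dz": 0, "rx": 0, "ry": 0, "rz": 0},
  {"grip": 0, "dx": 0.7, "dy": 0, "dz": 0, "rx": 0, "ry": 0, "rz": 0},
  {"grip": 0, "dx": 0.7, "dy": 0, "dz": 0, "rx": 0, "ry": 0, "rz": 0},
  {"grip": 0, "dx": 0, "dy": 0, "dz": 0, "rx": 0, "ry": 0, "rz": 0},
])

```text
clock: 9.42
ee_pos: [488.8, -218.3, 148.9]
tool_rot: [0.9, 1.376, -0.9]
ft_force: [0.3, 0.4, -2.4]
gripper_width: 0.15
```

```bash
python3 plan.py 489 -218 143 0.413
```

```text
clk 9.42 pos [ 488.82 -218.25  148.91] q [-0.61   0.063  1.991  0.     1.087  0.548] F [ 0.29  0.38 -2.36] M [-0.021  0.003  0.001] g 0.150
tool z world [ 4.012e-01 -9.160e-01  7.000e-04] x [ 1.e-03 -3.e-04 -1.e+00] heading y-axis 0.4128
rot needed [-0.0002  0.0007 -0.0008] shift in current axes [ 5.91  0.26 -0.16] in desired axes [ 5.91  0.27 -0.16] world [ 0.18  0.25 -5.91]
```

Emit:
drive_tool([
  {"grip": 0, "dx": 0.7, "dy": 0, "dz": 0, "rx": 0, "ry": 0, "rz": 0},
  {"grip": 0, "dx": 0.7, "dy": 0, "dz": 0, "rx": 0, "ry": 0, "rz": 0},
  {"grip": 0, "dx": 0.6, "dy": 0, "dz": 0, "rx": 0, "ry": 0, "rz": 0},
  {"grip": 0, "dx": 0, "dy": 0, "dz": 0, "rx": 0, "ry": 0, "rz": 0},
])

```text
clock: 9.75
ee_pos: [488.8, -218.2, 146.9]
tool_rot: [0.9, 1.376, -0.9]
ft_force: [-0.3, -0.5, -3.2]
gripper_width: 0.154
```

```bash
python3 plan.py 489 -218 143 0.413; python3 hov.py 0 h2
```

```text
clk 9.75 pos [ 488.83 -218.25  146.95] q [-0.61   0.066  1.992  0.     1.083  0.548] F [-0.32 -0.47 -3.22] M [-0.041  0.001  0.009] g 0.154
tool z world [ 4.012e-01 -9.160e-01  7.000e-04] x [ 1.1e-03 -3.0e-04 -1.0e+00] heading y-axis 0.4128
rot needed [-0.0002  0.0007 -0.0009] shift in current axes [ 3.95  0.25 -0.16] in desired axes [ 3.95  0.25 -0.16] world [ 0.17  0.25 -3.95]
```

View pics/h2.png

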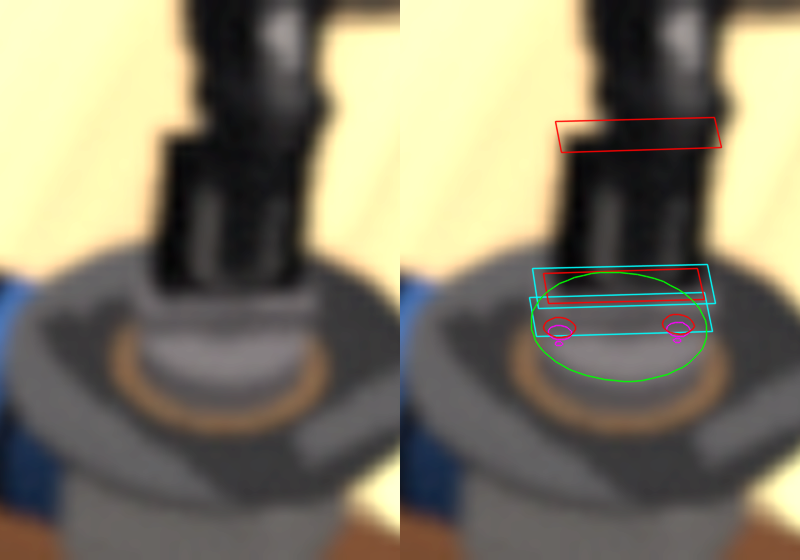

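The side view shows the head bar (135–318, 305) now just over the ring, prongs going in with no contact force. Continuing until the head seats.

Emit:
drive_tool([
  {"grip": 0, "dx": 0.7, "dy": 0, "dz": 0, "rx": 0, "ry": 0, "rz": 0},
  {"grip": 0, "dx": 0.7, "dy": 0, "dz": 0, "rx": 0, "ry": 0, "rz": 0},
  {"grip": 0, "dx": 0.6, "dy": 0, "dz": 0, "rx": 0, "ry": 0, "rz": 0},
  {"grip": 0, "dx": 0, "dy": 0, "dz": 0, "rx": 0, "ry": 0, "rz": 0},
])

```text
clock: 10.13
ee_pos: [488.8, -218.3, 144.9]
tool_rot: [0.9, 1.376, -0.9]
ft_force: [0.4, -0.7, -2.9]
gripper_width: 0.152
```

Emit:
drive_tool([
  {"grip": 0, "dx": 0.5, "dy": 0, "dz": 0, "rx": 0, "ry": 0, "rz": 0},
  {"grip": 0, "dx": 0.5, "dy": 0, "dz": 0, "rx": 0, "ry": 0, "rz": 0},
  {"grip": 0, "dx": 0, "dy": 0, "dz": 0, "rx": 0, "ry": 0, "rz": 0},
])

```text
clock: 10.38
ee_pos: [488.9, -218.3, 144.1]
tool_rot: [0.9, 1.375, -0.9]
ft_force: [0.1, 0.8, -1.4]
gripper_width: 0.151
```

```bash
python3 plan.py 489 -218 143 0.413
```

```text
clk 10.38 pos [ 488.92 -218.35  144.07] q [-0.61   0.07   1.994  0.     1.077  0.548] F [ 0.06  0.78 -1.36] M [-0.006 -0.031  0.02 ] g 0.151
tool z world [ 0.4012 -0.916   0.001 ] x [ 1.4e-03 -6.0e-04 -1.0e+00] heading y-axis 0.4128
rot needed [-0.0002  0.001  -0.001 ] shift in current axes [ 1.07  0.21 -0.28] in desired axes [ 1.07  0.21 -0.28] world [ 0.08  0.35 -1.07]
```

Maybe a slight touch now. A little more to find the seat.

Emit:
drive_tool([
  {"grip": 0, "dx": 0.4, "dy": 0, "dz": 0, "rx": 0, "ry": 0, "rz": 0},
  {"grip": 0, "dx": 0.4, "dy": 0, "dz": 0, "rx": 0, "ry": 0, "rz": 0},
  {"grip": 0, "dx": 0, "dy": 0, "dz": 0, "rx": 0, "ry": 0, "rz": 0},
  {"grip": 0, "dx": 0, "dy": 0, "dz": 0, "rx": 0, "ry": 0, "rz": 0},
])

```text
clock: 10.72
ee_pos: [489.0, -218.4, 144.0]
tool_rot: [0.9, 1.375, -0.899]
ft_force: [-1.4, 1.2, 3.0]
gripper_width: 0.146
```

```bash
python3 plan.py 489 -218 143 0.413
```

```text
clk 10.72 pos [ 489.02 -218.37  144.01] q [-0.61   0.07   1.994  0.     1.077  0.548] F [-1.43  1.24  2.98] M [ 0.255  0.318 -0.029] g 0.146
tool z world [ 0.4013 -0.9159  0.0012] x [ 1.4e-03 -7.0e-04 -1.0e+00] heading y-axis 0.4129
rot needed [-0.0001  0.0012 -0.001 ] shift in current axes [ 1.01  0.13 -0.35] in desired axes [ 1.01  0.13 -0.34] world [-0.02  0.37 -1.01]
```

Emit:
drive_tool([
  {"grip": 0, "dx": 0.4, "dy": 0, "dz": 0, "rx": 0, "ry": 0, "rz": 0},
  {"grip": 0, "dx": 0.4, "dy": 0, "dz": 0, "rx": 0, "ry": 0, "rz": 0},
  {"grip": 0, "dx": 0, "dy": 0, "dz": 0, "rx": 0, "ry": 0, "rz": 0},
  {"grip": 0, "dx": 0, "dy": 0, "dz": 0, "rx": 0, "ry": 0, "rz": 0},
])

```text
clock: 11.05
ee_pos: [489.0, -218.4, 143.9]
tool_rot: [0.9, 1.375, -0.899]
ft_force: [-3.0, 2.1, 6.7]
gripper_width: 0.149
```

```bash
python3 plan.py 489 -218 143 0.413
```

```text
clk 11.05 pos [ 489.04 -218.37  143.9 ] q [-0.61   0.07   1.993  0.     1.077  0.548] F [-3.04  2.14  6.74] M [0.392 0.689 0.002] g 0.149
tool z world [ 4.014e-01 -9.159e-01  9.000e-04] x [ 1.1e-03 -5.0e-04 -1.0e+00] heading y-axis 0.413
rot needed [ 0.      0.0009 -0.0008] shift in current axes [ 0.9   0.11 -0.36] in desired axes [ 0.9   0.11 -0.36] world [-0.04  0.37 -0.9 ]
```

The prongs are home: clean contact at TCP z≈144, with the head on the ring after about 10 mm of travel and no side jam. I relax slightly and start turning clockwise (+rx).

Emit:
drive_tool([
  {"grip": 0, "dx": -0.4, "dy": 0, "dz": 0, "rx": 0, "ry": 0, "rz": 0},
  {"grip": 0, "dx": 0, "dy": 0, "dz": 0, "rx": 0.02, "ry": 0, "rz": 0},
  {"grip": 0, "dx": 0, "dy": 0, "dz": 0, "rx": 0.03, "ry": 0, "rz": 0},
  {"grip": 0, "dx": 0, "dy": 0, "dz": 0, "rx": 0.03, "ry": 0, "rz": 0},
  {"grip": 0, "dx": 0, "dy": 0, "dz": 0, "rx": 0.03, "ry": 0, "rz": 0},
  {"grip": 0, "dx": 0, "dy": 0, "dz": 0, "rx": 0.02, "ry": 0, "rz": 0},
  {"grip": 0, "dx": 0, "dy": 0, "dz": 0, "rx": 0, "ry": 0, "rz": 0},
])

```text
clock: 11.63
ee_pos: [489.3, -218.5, 143.9]
tool_rot: [0.999, 1.327, -0.998]
ft_force: [-2.3, 2.5, 6.5]
gripper_width: 0.147
```

```bash
python3 plan.py 489 -218.3 143.9 0.283
```

```text
clk 11.63 pos [ 489.25 -218.48  143.93] q [-0.61   0.07   1.993  0.     1.076  0.679] F [-2.3   2.54  6.51] M [0.373 0.5   0.057] g 0.147
tool z world [ 0.2782 -0.9605  0.0015] x [ 0.0019 -0.001  -1.    ] heading y-axis 0.2819
rot needed [-0.0011  0.0015 -0.0015] shift in current axes [ 0.03 -0.19 -0.24] in desired axes [ 0.03 -0.19 -0.24] world [-0.25  0.18 -0.03]
```

Emit:
drive_tool([
  {"grip": 0, "dx": -0.4, "dy": 0, "dz": 0, "rx": 0.02, "ry": 0, "rz": 0},
  {"grip": 0, "dx": 0, "dy": 0, "dz": 0, "rx": 0.03, "ry": 0, "rz": 0},
  {"grip": 0, "dx": 0, "dy": 0, "dz": 0, "rx": 0.03, "ry": 0, "rz": 0},
  {"grip": 0, "dx": 0, "dy": 0, "dz": 0, "rx": 0.03, "ry": 0, "rz": 0},
])

```text
clock: 11.97
ee_pos: [489.2, -218.5, 144.0]
tool_rot: [1.082, 1.283, -1.082]
ft_force: [-1.8, 1.0, 5.0]
gripper_width: 0.151
```

```bash
python3 plan.py 489 -218.3 143.9 0.173
```

```text
clk 11.97 pos [ 489.23 -218.51  143.95] q [-0.61   0.07   1.994  0.     1.076  0.79 ] F [-1.79  0.98  4.98] M [0.306 0.417 0.189] g 0.151
tool z world [ 0.1702 -0.9854  0.0015] x [ 0.002  -0.0012 -1.    ] heading y-axis 0.1711
rot needed [-0.0019  0.0015 -0.0017] shift in current axes [ 0.05 -0.19 -0.25] in desired axes [ 0.05 -0.19 -0.25] world [-0.23  0.21 -0.05]
```

Emit:
drive_tool([
  {"grip": 0, "dx": 0, "dy": 0, "dz": 0, "rx": 0.03, "ry": 0, "rz": 0},
  {"grip": 0, "dx": 0, "dy": 0, "dz": 0, "rx": 0.03, "ry": 0, "rz": 0},
  {"grip": 0, "dx": 0, "dy": 0, "dz": 0, "rx": 0.03, "ry": 0, "rz": 0},
  {"grip": 0, "dx": 0, "dy": 0, "dz": 0, "rx": 0.02, "ry": 0, "rz": 0},
])

```text
clock: 12.3
ee_pos: [489.2, -218.6, 143.9]
tool_rot: [1.164, 1.235, -1.163]
ft_force: [-2.1, 1.4, 4.8]
gripper_width: 0.149
```

```bash
python3 plan.py 489 -218.3 143.9 0.063;python3 hov.py 0 h3
```

```text
clk 12.30 pos [ 489.22 -218.55  143.92] q [-0.61   0.07   1.994  0.     1.076  0.9  ] F [-2.13  1.42  4.76] M [0.263 0.391 0.185] g 0.149
tool z world [ 0.0612 -0.9981  0.0014] x [ 0.0019 -0.0013 -1.    ] heading y-axis 0.0613
rot needed [-0.0017  0.0014 -0.0019] shift in current axes [ 0.02 -0.2  -0.27] in desired axes [ 0.02 -0.2  -0.27] world [-0.22  0.25 -0.02]
```

View pics/h3.png

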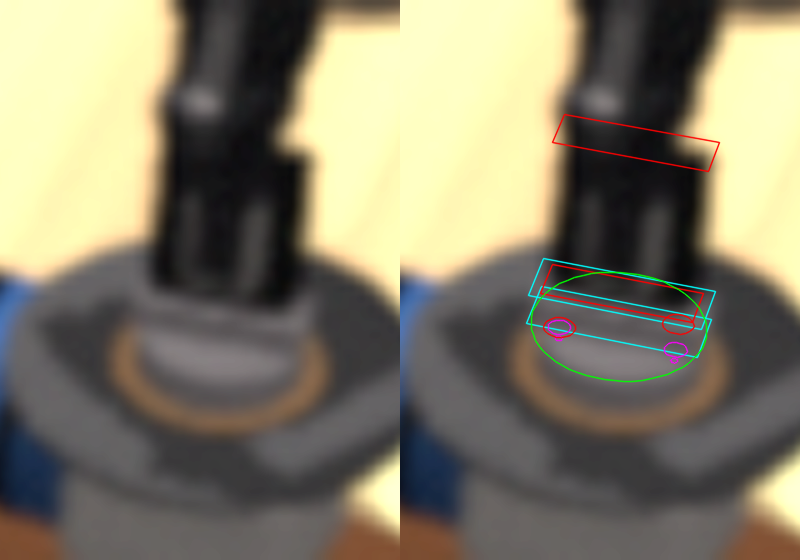

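```bash
cat > slope.py <<'E'
from ov import *
import sys
def bottom(f):
    im=cv2.GaussianBlur(cv2.imread(f"pics/{f}_raw.png"),(0,0),0.7).astype(float).mean(2)
    xs=[];ys=[]
    for c in range(361,373):
        col=im[160:185,c]; g=np.diff(col)
        # last strong dark->bright
        k=np.argmax(g); 
        if 0<k<len(g)-1:
            a,b,d=g[k-1],g[k],g[k+1];off=.5*(a-d)/(a-2*b+d)
            xs.append(c);ys.append(160+k+.5+off)
    return np.array(xs),np.array(ys)
for f,pz,hd in zip(sys.argv[1::3],sys.argv[2::3],sys.argv[3::3]):
    x,y=bottom(f);print(f,np.c_[x,y.round(2)].tolist())
    B=box((489.1,-218.3),float(hd),44,14,float(pz)-11.9,200)[0];q=proj("side",B)
    print("pred near edge",q[:2].round(2).tolist(),"slope",((q[1]-q[0])[1]/(q[1]-q[0])[0]).round(3),"meas",np.polyfit(x,y,1)[0].round(3))
E
python3 slope.py h1 165.1 .4125 h2 146.95 .4128 h3 143.9 .0613
```

```text
h1 [[361.0, 179.14], [362.0, 177.89], [363.0, 176.63], [364.0, 176.23], [365.0, 170.93], [366.0, 170.81], [367.0, 170.84], [368.0, 170.95], [369.0, 171.11], [370.0, 171.16], [371.0, 180.62], [372.0, 170.83]]
pred near edge [[363.72, 171.62], [379.41, 171.21]] slope -0.026 meas -0.457
h2 [[361.0, 179.59], [362.0, 179.67], [363.0, 175.08], [364.0, 175.47], [365.0, 175.86], [366.0, 175.96], [367.0, 176.03], [368.0, 176.19], [369.0, 176.35], [370.0, 176.33], [371.0, 180.5], [372.0, 180.45]]
pred near edge [[363.29, 176.82], [378.83, 176.4]] slope -0.027 meas 0.109
h3 [[361.0, 179.5], [362.0, 179.25], [363.0, 174.8], [364.0, 175.38], [365.0, 175.5], [366.0, 175.73], [367.0, 176.07], [368.0, 176.43], [369.0, 176.61], [370.0, 176.68], [371.0, 176.81], [372.0, 177.2]]
pred near edge [[362.54, 175.94], [377.74, 178.87]] slope 0.193 meas -0.087
```

Mz ≈ 0.19 N m, the steady running torque. The measured slope of the head edge follows the turn, so the prongs are driving the ring. Continuing.

Emit:
drive_tool([
  {"grip": 0, "dx": 0, "dy": 0, "dz": 0, "rx": 0.03, "ry": 0, "rz": 0},
  {"grip": 0, "dx": 0, "dy": 0, "dz": 0, "rx": 0.03, "ry": 0, "rz": 0},
  {"grip": 0, "dx": 0, "dy": 0, "dz": 0, "rx": 0.03, "ry": 0, "rz": 0},
  {"grip": 0, "dx": 0, "dy": 0, "dz": 0, "rx": 0.03, "ry": 0, "rz": 0},
  {"grip": 0, "dx": 0, "dy": 0, "dz": 0, "rx": 0.02, "ry": 0, "rz": 0},
])

```text
clock: 12.77
ee_pos: [489.2, -218.6, 143.9]
tool_rot: [1.267, 1.169, -1.266]
ft_force: [-1.4, 1.5, 5.5]
gripper_width: 0.152
```

```bash
python3 plan.py 489 -218.3 143.9 -0.077
```

```text
clk 12.77 pos [ 489.23 -218.59  143.95] q [-0.61   0.07   1.993 -0.     1.076  1.04 ] F [-1.39  1.46  5.46] M [0.297 0.433 0.232] g 0.152
tool z world [-0.0785 -0.9969  0.0012] x [ 0.002  -0.0014 -1.    ] heading y-axis -0.0786
rot needed [-0.0016  0.0012 -0.0021] shift in current axes [ 0.05 -0.25 -0.28] in desired axes [ 0.05 -0.25 -0.28] world [-0.23  0.29 -0.05]
```

Emit:
drive_tool([
  {"grip": 0, "dx": 0, "dy": 0, "dz": 0, "rx": 0.02, "ry": 0, "rz": 0},
  {"grip": 0, "dx": 0, "dy": 0, "dz": 0, "rx": 0.02, "ry": 0, "rz": 0},
  {"grip": 0, "dx": 0, "dy": 0, "dz": 0, "rx": 0.02, "ry": 0, "rz": 0},
  {"grip": 0, "dx": 0, "dy": 0, "dz": 0, "rx": 0.02, "ry": 0, "rz": 0},
])

```text
clock: 13.1
ee_pos: [489.2, -218.7, 144.0]
tool_rot: [1.325, 1.128, -1.324]
ft_force: [-1.4, 0.8, 5.3]
gripper_width: 0.153
```

```bash
python3 plan.py 489 -218.3 143.9 -0.157
```

```text
clk 13.10 pos [ 489.22 -218.67  143.98] q [-0.61   0.07   1.993 -0.     1.076  1.119] F [-1.44  0.77  5.28] M [0.269 0.481 0.227] g 0.153
tool z world [-0.1576 -0.9875  0.0012] x [ 0.002  -0.0015 -1.    ] heading y-axis -0.1583
rot needed [-0.0013  0.0012 -0.0022] shift in current axes [ 0.08 -0.28 -0.33] in desired axes [ 0.08 -0.28 -0.33] world [-0.22  0.37 -0.08]
```

Emit:
drive_tool([
  {"grip": 0, "dx": 0, "dy": 0, "dz": 0, "rx": 0.015, "ry": 0, "rz": 0},
  {"grip": 0, "dx": 0, "dy": 0, "dz": 0, "rx": 0.015, "ry": 0, "rz": 0},
  {"grip": 0, "dx": 0, "dy": 0, "dz": 0, "rx": 0.01, "ry": 0, "rz": 0},
  {"grip": 0, "dx": 0, "dy": 0, "dz": 0, "rx": 0, "ry": 0, "rz": 0},
])

```text
clock: 13.43
ee_pos: [489.2, -218.7, 144.0]
tool_rot: [1.353, 1.107, -1.352]
ft_force: [-2.3, 0.9, 5.2]
gripper_width: 0.149
```

```bash
python3 plan.py 489 -218.3 143.9 -0.197
```

```text
clk 13.43 pos [ 489.2  -218.67  143.97] q [-0.61   0.07   1.993 -0.     1.076  1.159] F [-2.28  0.91  5.21] M [0.272 0.461 0.138] g 0.149
tool z world [-0.1966 -0.9805  0.001 ] x [ 0.0019 -0.0014 -1.    ] heading y-axis -0.1979
rot needed [-0.0009  0.001  -0.0022] shift in current axes [ 0.07 -0.27 -0.32] in desired axes [ 0.07 -0.27 -0.32] world [-0.2   0.37 -0.07]
```

Emit:
drive_tool([
  {"grip": 0, "dx": 0, "dy": 0, "dz": 0, "rx": 0.01, "ry": 0, "rz": 0},
  {"grip": 0, "dx": 0, "dy": 0, "dz": 0, "rx": 0.01, "ry": 0, "rz": 0},
  {"grip": 0, "dx": 0, "dy": 0, "dz": 0, "rx": 0.01, "ry": 0, "rz": 0},
  {"grip": 0, "dx": 0, "dy": 0, "dz": 0, "rx": 0, "ry": 0, "rz": 0},
])

```text
clock: 13.77
ee_pos: [489.2, -218.7, 144.0]
tool_rot: [1.375, 1.09, -1.374]
ft_force: [-2.7, 1.1, 5.5]
gripper_width: 0.153
```

```bash
python3 plan.py 489 -218.3 143.9 -0.227
```

```text
clk 13.77 pos [ 489.18 -218.69  143.96] q [-0.61   0.07   1.993 -0.     1.076  1.189] F [-2.68  1.13  5.46] M [0.209 0.477 0.132] g 0.153
tool z world [-0.226  -0.9741  0.001 ] x [ 0.0019 -0.0014 -1.    ] heading y-axis -0.2279
rot needed [-0.0009  0.001  -0.0022] shift in current axes [ 0.06 -0.26 -0.34] in desired axes [ 0.06 -0.26 -0.34] world [-0.18  0.39 -0.06]
```

Emit:
drive_tool([
  {"grip": 0, "dx": 0, "dy": 0, "dz": 0, "rx": 0.01, "ry": 0, "rz": 0},
  {"grip": 0, "dx": 0, "dy": 0, "dz": 0, "rx": 0.01, "ry": 0, "rz": 0},
  {"grip": 0, "dx": 0, "dy": 0, "dz": 0, "rx": 0.01, "ry": 0, "rz": 0},
])

```text
clock: 14.02
ee_pos: [489.2, -218.7, 144.0]
tool_rot: [1.397, 1.074, -1.396]
ft_force: [-2.9, 1.4, 5.3]
gripper_width: 0.152
```

```bash
python3 plan.py 489 -218.3 143.9 -0.257
```

```text
clk 14.02 pos [ 489.17 -218.69  143.95] q [-0.61   0.07   1.993 -0.     1.076  1.219] F [-2.88  1.41  5.26] M [0.251 0.459 0.18 ] g 0.152
tool z world [-0.255  -0.9669  0.001 ] x [ 0.0019 -0.0015 -1.    ] heading y-axis -0.2578
rot needed [-0.0008  0.001  -0.0022] shift in current axes [ 0.05 -0.27 -0.33] in desired axes [ 0.05 -0.27 -0.33] world [-0.17  0.39 -0.05]
```

Emit:
drive_tool([
  {"grip": 0, "dx": 0, "dy": 0, "dz": 0, "rx": 0.01, "ry": 0, "rz": 0},
  {"grip": 0, "dx": 0, "dy": 0, "dz": 0, "rx": 0.01, "ry": 0, "rz": 0},
])

```text
clock: 14.18
ee_pos: [489.2, -218.7, 143.9]
tool_rot: [1.411, 1.062, -1.41]
ft_force: [-1.9, 1.1, 4.2]
gripper_width: 0.151
```

```bash
python3 plan.py 489 -218.3 143.9 -0.277
```

```text
clk 14.18 pos [ 489.16 -218.69  143.91] q [-0.61   0.07   1.993 -0.     1.076  1.239] F [-1.91  1.11  4.24] M [0.239 0.45  0.192] g 0.151
tool z world [-2.743e-01 -9.616e-01  9.000e-04] x [ 0.0018 -0.0015 -1.    ] heading y-axis -0.2779
rot needed [-0.0009  0.0009 -0.0021] shift in current axes [ 0.01 -0.26 -0.33] in desired axes [ 0.01 -0.26 -0.33] world [-0.16  0.39 -0.01]
```

Emit:
drive_tool([
  {"grip": 0, "dx": 0, "dy": 0, "dz": 0, "rx": 0.01, "ry": 0, "rz": 0},
  {"grip": 0, "dx": 0, "dy": 0, "dz": 0, "rx": 0.01, "ry": 0, "rz": 0},
])

```text
clock: 14.35
ee_pos: [489.2, -218.7, 144.0]
tool_rot: [1.425, 1.051, -1.424]
ft_force: [-1.8, 1.9, 6.3]
gripper_width: 0.151
```

```bash
python3 plan.py 489 -218.3 143.9 -0.297
```

```text
clk 14.35 pos [ 489.17 -218.7   143.95] q [-0.61   0.07   1.993 -0.     1.076  1.259] F [-1.76  1.94  6.26] M [0.219 0.474 0.203] g 0.151
tool z world [-2.934e-01 -9.560e-01  9.000e-04] x [ 0.0019 -0.0016 -1.    ] heading y-axis -0.2978
rot needed [-0.0008  0.0009 -0.0022] shift in current axes [ 0.05 -0.28 -0.33] in desired axes [ 0.05 -0.28 -0.33] world [-0.17  0.4  -0.05]
```

Emit:
drive_tool([
  {"grip": 0, "dx": 0, "dy": 0, "dz": 0, "rx": 0.01, "ry": 0, "rz": 0},
  {"grip": 0, "dx": 0, "dy": 0, "dz": 0, "rx": 0.01, "ry": 0, "rz": 0},
])

```text
clock: 14.52
ee_pos: [489.2, -218.7, 144.0]
tool_rot: [1.439, 1.039, -1.438]
ft_force: [-2.7, 0.4, 5.0]
gripper_width: 0.153
```

```bash
python3 plan.py 489 -218.3 143.9 -0.317
```

```text
clk 14.52 pos [ 489.15 -218.7   143.95] q [-0.61   0.07   1.994 -0.     1.076  1.279] F [-2.7   0.38  4.97] M [0.187 0.395 0.173] g 0.153
tool z world [-3.125e-01 -9.499e-01  9.000e-04] x [ 0.0018 -0.0016 -1.    ] heading y-axis -0.3178
rot needed [-0.0008  0.0009 -0.0022] shift in current axes [ 0.05 -0.27 -0.34] in desired axes [ 0.05 -0.27 -0.34] world [-0.15  0.4  -0.05]
```

Emit:
drive_tool([
  {"grip": 0, "dx": 0, "dy": 0, "dz": 0, "rx": 0.01, "ry": 0, "rz": 0},
  {"grip": 0, "dx": 0, "dy": 0, "dz": 0, "rx": 0.01, "ry": 0, "rz": 0},
])

```text
clock: 14.68
ee_pos: [489.2, -218.7, 143.9]
tool_rot: [1.453, 1.028, -1.452]
ft_force: [-1.4, 1.7, 5.1]
gripper_width: 0.15
```

```bash
python3 plan.py 489 -218.3 143.9 -0.337; python3 hov.py 0 h4; python3 slope.py h4 143.95 -0.338
```

```text
clk 14.68 pos [ 489.16 -218.66  143.93] q [-0.61   0.07   1.993 -0.     1.076  1.298] F [-1.38  1.71  5.07] M [0.233 0.467 0.401] g 0.150
tool z world [-3.308e-01 -9.437e-01  8.000e-04] x [ 0.0018 -0.0015 -1.    ] heading y-axis -0.3372
rot needed [-0.0002  0.0008 -0.0022] shift in current axes [ 0.03 -0.27 -0.29] in desired axes [ 0.03 -0.27 -0.29] world [-0.16  0.36 -0.03]
h4 [[361.0, 163.04], [362.0, 163.49], [363.0, 163.79], [364.0, 164.05], [365.0, 164.23], [366.0, 174.48], [367.0, 175.17], [368.0, 175.59], [369.0, 176.24], [370.0, 177.0], [371.0, 177.57], [372.0, 177.73]]
pred near edge [[362.98, 173.98], [375.56, 180.24]] slope 0.498 meas 1.666
```

View pics/h4.png

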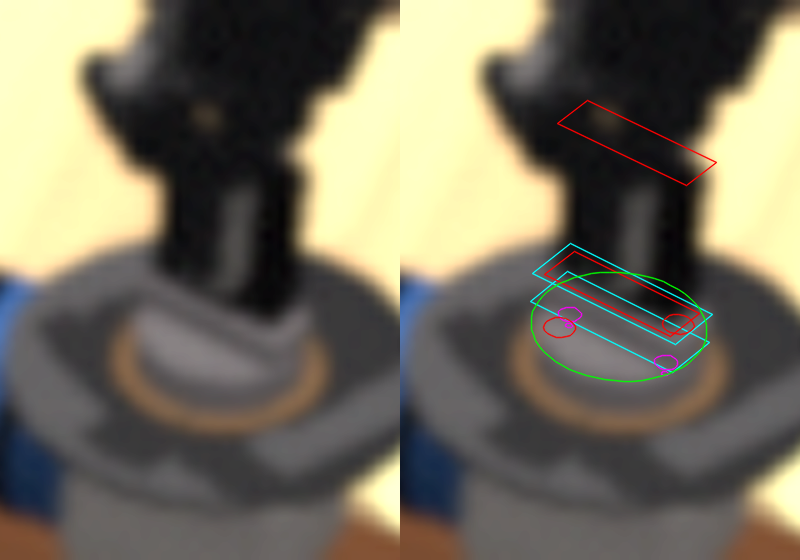

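Mz jumped from 0.19 to 0.40 N m: the stop. The spanner has turned with the gripper (edge slope measured about 0.55, predicted 0.50). Two small steps more to confirm it is tight.

Emit:
drive_tool([
  {"grip": 0, "dx": 0, "dy": 0, "dz": 0, "rx": 0.008, "ry": 0, "rz": 0},
  {"grip": 0, "dx": 0, "dy": 0, "dz": 0, "rx": 0, "ry": 0, "rz": 0},
])

```text
clock: 14.9
ee_pos: [489.2, -218.6, 143.9]
tool_rot: [1.458, 1.024, -1.457]
ft_force: [-2.6, 0.9, 5.4]
gripper_width: 0.15
```

```bash
python3 plan.py 489 -218.3 143.9 -0.345
```

```text
clk 14.90 pos [ 489.17 -218.63  143.95] q [-0.61   0.07   1.993 -0.     1.076  1.306] F [-2.58  0.89  5.43] M [0.298 0.49  0.392] g 0.150
tool z world [-0.3375 -0.9413  0.001 ] x [ 0.0017 -0.0017 -1.    ] heading y-axis -0.3443
rot needed [ 0.0007  0.001  -0.0021] shift in current axes [ 0.05 -0.27 -0.26] in desired axes [ 0.05 -0.27 -0.26] world [-0.17  0.33 -0.05]
```

Emit:
drive_tool([
  {"grip": 0, "dx": 0, "dy": 0, "dz": 0, "rx": 0.01, "ry": 0, "rz": 0},
  {"grip": 0, "dx": 0, "dy": 0, "dz": 0, "rx": 0, "ry": 0, "rz": 0},
])

```text
clock: 15.07
ee_pos: [489.2, -218.6, 143.9]
tool_rot: [1.464, 1.018, -1.464]
ft_force: [-2.9, 1.6, 5.1]
gripper_width: 0.145
```

```bash
python3 plan.py 489 -218.3 143.9 -0.355
```

```text
clk 15.07 pos [ 489.15 -218.6   143.94] q [-6.090e-01  7.000e-02  1.994e+00 -1.000e-03  1.076e+00  1.315e+00] F [-2.87  1.64  5.11] M [0.245 0.473 0.551] g 0.145
tool z world [-0.3462 -0.9382  0.0011] x [ 0.0016 -0.0018 -1.    ] heading y-axis -0.3535
rot needed [ 0.0015  0.0011 -0.0021] shift in current axes [ 0.04 -0.25 -0.23] in desired axes [ 0.04 -0.25 -0.23] world [-0.15  0.3  -0.04]
```

Emit:
drive_tool([
  {"grip": 0, "dx": 0, "dy": 0, "dz": 0, "rx": 0.01, "ry": 0, "rz": 0},
  {"grip": 0, "dx": 0, "dy": 0, "dz": 0, "rx": 0, "ry": 0, "rz": 0},
])

```text
clock: 15.23
ee_pos: [489.1, -218.6, 143.9]
tool_rot: [1.471, 1.013, -1.471]
ft_force: [-1.9, 1.4, 5.7]
gripper_width: 0.151
```

```bash
python3 plan.py 489 -218.3 143.9 -0.365
```

```text
clk 15.23 pos [ 489.13 -218.6   143.95] q [-6.090e-01  7.000e-02  1.994e+00 -1.000e-03  1.076e+00  1.325e+00] F [-1.93  1.42  5.69] M [0.301 0.436 0.725] g 0.151
tool z world [-0.3549 -0.9349  0.0013] x [ 0.0014 -0.0019 -1.    ] heading y-axis -0.3628
rot needed [ 0.0022  0.0013 -0.002 ] shift in current axes [ 0.05 -0.23 -0.23] in desired axes [ 0.05 -0.23 -0.23] world [-0.13  0.3  -0.05]
```

Torque rises linearly to 0.73 N m with no further ring motion, so it is tight. Unwinding into the middle of the hole play, then lifting straight out.

Emit:
drive_tool([
  {"grip": 0, "dx": 0, "dy": 0, "dz": 0, "rx": -0.02, "ry": 0, "rz": 0},
  {"grip": 0, "dx": -0.8, "dy": 0, "dz": 0, "rx": -0.025, "ry": 0, "rz": 0},
  {"grip": 0, "dx": 0, "dy": 0, "dz": 0, "rx": -0.025, "ry": 0, "rz": 0},
  {"grip": 0, "dx": 0, "dy": 0, "dz": 0, "rx": 0, "ry": 0, "rz": 0},
  {"grip": 0, "dx": 0, "dy": 0, "dz": 0, "rx": 0, "ry": 0, "rz": 0},
])

```text
clock: 15.65
ee_pos: [489.1, -218.5, 144.0]
tool_rot: [1.424, 1.052, -1.422]
ft_force: [-0.9, 1.1, 1.7]
gripper_width: 0.15
```

```bash
python3 plan.py 489 -218.3 160 -0.294
```

```text
clk 15.65 pos [ 489.12 -218.48  143.99] q [-6.100e-01  7.000e-02  1.994e+00  1.000e-03  1.076e+00  1.257e+00] F [-0.91  1.11  1.74] M [ 0.027 -0.013  0.042] g 0.150
tool z world [-2.917e-01 -9.565e-01  1.000e-04] x [ 2.1e-03 -8.0e-04 -1.0e+00] heading y-axis -0.296
rot needed [-0.002   0.0002 -0.0022] shift in current axes [-16.01  -0.13  -0.13] in desired axes [-16.01  -0.17  -0.14] world [-0.12  0.18 16.01]
```

Emit:
drive_tool([
  {"grip": 0, "dx": -1, "dy": 0, "dz": 0, "rx": 0, "ry": 0, "rz": 0},
  {"grip": 0, "dx": -1.5, "dy": 0, "dz": 0, "rx": 0, "ry": 0, "rz": 0},
  {"grip": 0, "dx": -1.5, "dy": 0, "dz": 0, "rx": 0, "ry": 0, "rz": 0},
  {"grip": 0, "dx": 0, "dy": 0, "dz": 0, "rx": 0, "ry": 0, "rz": 0},
])

```text
clock: 15.98
ee_pos: [488.7, -218.2, 147.8]
tool_rot: [1.424, 1.054, -1.423]
ft_force: [-1.1, 0.4, -2.7]
gripper_width: 0.152
```

```bash
python3 plan.py 489 -218.3 160 -0.294
```

```text
clk 15.98 pos [ 488.74 -218.22  147.82] q [-0.61   0.065  1.991  0.     1.085  1.256] F [-1.15  0.4  -2.66] M [-0.01  -0.036  0.007] g 0.152
tool z world [-2.911e-01 -9.567e-01 -1.000e-04] x [ 1.e-03 -2.e-04 -1.e+00] heading y-axis -0.2954
rot needed [-0.0014 -0.0001 -0.001 ] shift in current axes [-12.18   0.28   0.  ] in desired axes [-12.18   0.27   0.  ] world [ 0.26 -0.08 12.18]
```

Emit:
drive_tool([
  {"grip": 0, "dx": -2, "dy": 0, "dz": 0, "rx": 0, "ry": 0, "rz": 0},
  {"grip": 0, "dx": -2.5, "dy": 0, "dz": 0, "rx": 0, "ry": 0, "rz": 0},
  {"grip": 0, "dx": -3, "dy": 0, "dz": 0, "rx": 0, "ry": 0, "rz": 0},
  {"grip": 0, "dx": -4, "dy": 0, "dz": 0, "rx": 0, "ry": 0, "rz": 0},
  {"grip": 0, "dx": -6, "dy": 0, "dz": 0, "rx": 0, "ry": 0, "rz": 0},
  {"grip": 0, "dx": -10, "dy": 0, "dz": 0, "rx": 0, "ry": 0, "rz": 0},
  {"grip": 0, "dx": -10, "dy": 0, "dz": 0, "rx": 0, "ry": 0, "rz": 0},
  {"grip": 0, "dx": -5, "dy": 0, "dz": 0, "rx": 0, "ry": 0, "rz": 0},
  {"grip": 0, "dx": 0, "dy": 0, "dz": 0, "rx": 0, "ry": 0, "rz": 0},
])

```text
clock: 16.73
ee_pos: [490.0, -219.1, 193.3]
tool_rot: [1.424, 1.049, -1.42]
ft_force: [-0.2, 0.4, -2.7]
gripper_width: 0.151
```

```bash
python3 plan.py 531 211 110 -0.294
python3 - <<'E'
from ov import *
ims=[]
for n in("side","top"):
    im=arm.read_camera(n)[:,:,::-1]; cv2.imwrite(f"pics/b5_{n}.png",im)
    u,v=proj(n,(489,-218,125))[0];c,g=crop(im,u,v,25,400);c=cv2.convertScaleAbs(c,alpha=1.6)
    for hd,col in((-.26,(0,0,255)),):
      for sg in(1,-1): draw(c,n,g,circ((489+sg*17*np.cos(hd),-218+sg*17*np.sin(hd)),4.5,121,20),col)
    ims.append(c)
cv2.imwrite("pics/a5.png",np.hstack(ims))
E
```

```text
clk 16.73 pos [ 489.99 -219.06  193.32] q [-0.61   0.013  1.955  0.     1.167  1.256] F [-0.21  0.38 -2.73] M [-0.032  0.035  0.004] g 0.151
tool z world [-0.2909 -0.9568  0.0015] x [ 0.0051 -0.0031 -1.    ] heading y-axis -0.2951
rot needed [-0.0011  0.0015 -0.0058] shift in current axes [  82.17  -86.34 -423.52] in desired axes [  83.32  -85.38 -423.49] world [ 41.01 430.06 -83.32]
```

View pics/a5.png

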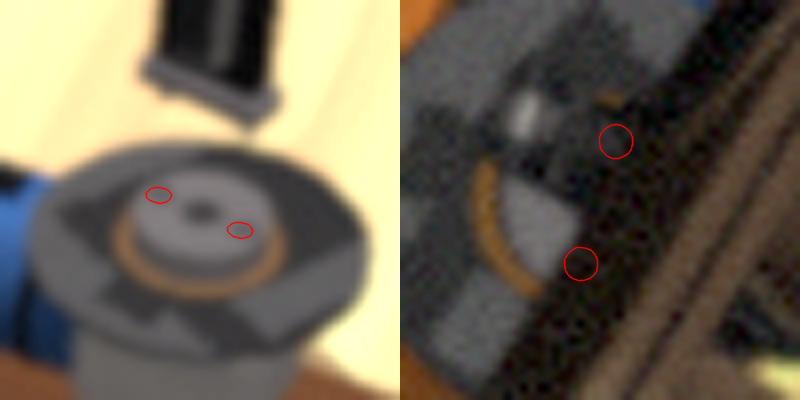

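The side view shows the holes at (158,195) and (240,230) in the crop, where a hole heading of -0.26 puts them. The ring has turned about 0.67 rad from 0.41. Going back to the block.

Emit:
drive_tool([
  {"grip": 0, "dx": 0, "dy": -4, "dz": -15, "rx": 0, "ry": 0, "rz": 0},
  {"grip": 0, "dx": 0, "dy": -6, "dz": -28, "rx": 0, "ry": 0, "rz": 0},
  {"grip": 0, "dx": 0, "dy": -7, "dz": -37, "rx": 0, "ry": 0, "rz": 0},
  {"grip": 0, "dx": 0, "dy": -8, "dz": -40, "rx": 0, "ry": 0, "rz": 0},
  {"grip": 0, "dx": 0, "dy": -8, "dz": -40, "rx": 0, "ry": 0, "rz": 0},
  {"grip": 0, "dx": 0, "dy": -8, "dz": -40, "rx": 0, "ry": 0, "rz": 0},
  {"grip": 0, "dx": 0, "dy": -8, "dz": -40, "rx": 0, "ry": 0, "rz": 0},
  {"grip": 0, "dx": 0, "dy": -8, "dz": -40, "rx": 0, "ry": 0, "rz": 0},
  {"grip": 0, "dx": 0, "dy": -8, "dz": -38, "rx": 0, "ry": 0, "rz": 0},
  {"grip": 0, "dx": 0, "dy": -7, "dz": -36, "rx": 0, "ry": 0, "rz": 0},
])

```text
clock: 17.67
ee_pos: [522.2, 143.6, 189.8]
tool_rot: [1.423, 1.055, -1.423]
ft_force: [0.9, -1.0, -2.3]
gripper_width: 0.149
```

Emit:
drive_tool([
  {"grip": 0, "dx": 5, "dy": -6, "dz": -32, "rx": 0, "ry": 0, "rz": 0},
  {"grip": 0, "dx": 15, "dy": -5, "dz": -24, "rx": 0, "ry": 0, "rz": 0},
  {"grip": 0, "dx": 20, "dy": -3, "dz": -13, "rx": 0, "ry": 0, "rz": 0},
  {"grip": 0, "dx": 20, "dy": 0, "dz": 0, "rx": 0, "ry": 0, "rz": 0},
  {"grip": 0, "dx": 12, "dy": 0, "dz": 0, "rx": 0, "ry": 0, "rz": 0},
  {"grip": 0, "dx": 6, "dy": 0, "dz": 0, "rx": 0, "ry": 0, "rz": 0},
  {"grip": 0, "dx": 2, "dy": 0, "dz": 0, "rx": 0, "ry": 0, "rz": 0},
  {"grip": 0, "dx": 0, "dy": 0, "dz": 0, "rx": 0, "ry": 0, "rz": 0},
  {"grip": 0, "dx": 0, "dy": 0, "dz": 0, "rx": 0, "ry": 0, "rz": 0},
])

```text
clock: 18.42
ee_pos: [530.7, 211.0, 111.6]
tool_rot: [1.426, 1.052, -1.421]
ft_force: [0.3, -0.3, -3.0]
gripper_width: 0.153
```

```bash
python3 plan.py 531.2 211.3 75 -0.2943
```

```text
clk 18.42 pos [530.66 210.98 111.6 ] q [ 2.010e-01  1.880e-01  1.929e+00 -1.000e-03  1.022e+00  2.069e+00] F [ 0.33 -0.26 -3.  ] M [ 0.013 -0.009 -0.026] g 0.153
tool z world [-2.919e-01 -9.564e-01 -8.000e-04] x [ 3.2e-03 -1.0e-04 -1.0e+00] heading y-axis -0.2962
rot needed [-0.0019 -0.0008 -0.0031] shift in current axes [36.6   0.31 -0.44] in desired axes [36.6   0.43 -0.47] world [  0.54   0.32 -36.6 ]
```

Emit:
drive_tool([
  {"grip": 0, "dx": 6, "dy": 0.3, "dz": -0.4, "rx": -0.002, "ry": 0, "rz": -0.002},
  {"grip": 0, "dx": 12, "dy": 0, "dz": 0, "rx": 0, "ry": 0, "rz": 0},
  {"grip": 0, "dx": 12, "dy": 0, "dz": 0, "rx": 0, "ry": 0, "rz": 0},
  {"grip": 0, "dx": 8, "dy": 0, "dz": 0, "rx": 0, "ry": 0, "rz": 0},
  {"grip": 0, "dx": 4, "dy": 0, "dz": 0, "rx": 0, "ry": 0, "rz": 0},
  {"grip": 0, "dx": 0, "dy": 0, "dz": 0, "rx": 0, "ry": 0, "rz": 0},
  {"grip": 0, "dx": 0, "dy": 0, "dz": 0, "rx": 0, "ry": 0, "rz": 0},
])

```text
clock: 19.0
ee_pos: [529.8, 211.6, 67.8]
tool_rot: [1.421, 1.057, -1.423]
ft_force: [-0.3, -0.5, -1.6]
gripper_width: 0.15
```

```bash
python3 plan.py 531.2 211.3 52 -0.2943
python3 - <<'E'
from ov import *
ims=[]
a=cv2.imread("pics/b0_side.png");b=np.ascontiguousarray(arm.read_camera("side")[:,:,::-1]); cv2.imwrite("pics/b6_side.png",b)
for im in(a,b):
    u,v=proj("side",(531,211,60))[0];c,g=crop(im,u,v,30,400);c=cv2.convertScaleAbs(c,alpha=1.8);ims.append(c)
cv2.imwrite("pics/a6.png",np.hstack(ims))
E
```

```text
clk 19.00 pos [529.85 211.63  67.85] q [0.202 0.251 1.946 0.    0.946 2.066] F [-0.31 -0.49 -1.57] M [-0.023 -0.02   0.03 ] g 0.150
tool z world [-2.891e-01 -9.573e-01  6.000e-04] x [-1.7e-03 -1.0e-04 -1.0e+00] heading y-axis -0.2932
rot needed [0.0011 0.0006 0.0015] shift in current axes [15.84  1.41 -0.08] in desired axes [15.85  1.39 -0.07] world [  1.35  -0.33 -15.85]
```

View pics/a6.png

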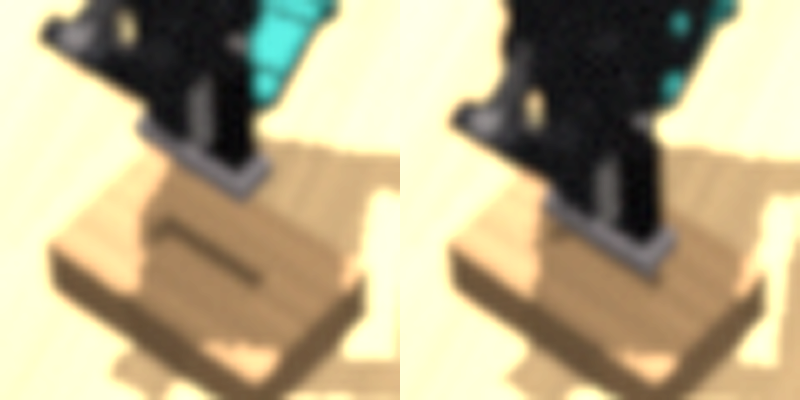

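The side view shows the spanner in line over the slot, head at about (610,235) in the right half. The grip and head sit in the jaws as before. Correcting 1.3 mm and lowering gently.

Emit:
drive_tool([
  {"grip": 0, "dx": 1.5, "dy": 1.1, "dz": 0, "rx": 0.001, "ry": 0, "rz": 0.001},
  {"grip": 0, "dx": 1.5, "dy": 0, "dz": 0, "rx": 0, "ry": 0, "rz": 0},
  {"grip": 0, "dx": 1.5, "dy": 0, "dz": 0, "rx": 0, "ry": 0, "rz": 0},
  {"grip": 0, "dx": 0.5, "dy": 0, "dz": 0, "rx": 0, "ry": 0, "rz": 0},
  {"grip": 0, "dx": 0, "dy": 0, "dz": 0, "rx": 0, "ry": 0, "rz": 0},
])

```text
clock: 19.47
ee_pos: [531.1, 211.3, 63.3]
tool_rot: [1.422, 1.055, -1.423]
ft_force: [0.8, 0.6, -2.7]
gripper_width: 0.146
```

```bash
python3 plan.py 531.2 211.3 52 -0.2943
```

```text
clk 19.47 pos [531.08 211.34  63.34] q [ 0.201  0.259  1.946 -0.     0.936  2.067] F [ 0.79  0.57 -2.67] M [-0.012 -0.035  0.007] g 0.146
tool z world [-2.90e-01 -9.57e-01  2.00e-04] x [ 1.e-04 -3.e-04 -1.e+00] heading y-axis -0.2942
rot needed [ 0.0001  0.0002 -0.0002] shift in current axes [11.34  0.12  0.  ] in desired axes [1.134e+01 1.200e-01 1.000e-02] world [  0.12  -0.04 -11.34]
```

Emit:
drive_tool([
  {"grip": 0, "dx": 1, "dy": 0, "dz": 0, "rx": 0, "ry": 0, "rz": 0},
  {"grip": 0, "dx": 1, "dy": 0, "dz": 0, "rx": 0, "ry": 0, "rz": 0},
  {"grip": 0, "dx": 1, "dy": 0, "dz": 0, "rx": 0, "ry": 0, "rz": 0},
  {"grip": 0, "dx": 0, "dy": 0, "dz": 0, "rx": 0, "ry": 0, "rz": 0},
])

```text
clock: 19.8
ee_pos: [531.0, 211.3, 60.2]
tool_rot: [1.422, 1.055, -1.423]
ft_force: [-1.5, -1.0, -2.4]
gripper_width: 0.153
```

```bash
python3 plan.py 531.2 211.3 52 -0.2943
```

```text
clk 19.80 pos [530.97 211.32  60.18] q [ 0.201  0.264  1.947 -0.     0.931  2.067] F [-1.5  -1.01 -2.36] M [-0.025  0.014  0.028] g 0.153
tool z world [-2.90e-01 -9.57e-01  4.00e-04] x [-1.e-04 -3.e-04 -1.e+00] heading y-axis -0.2942
rot needed [0.0001 0.0004 0.    ] shift in current axes [ 8.18  0.22 -0.05] in desired axes [ 8.18  0.22 -0.04] world [ 0.23 -0.02 -8.18]
```

Tips are below the block top with no load. Continuing.

Emit:
drive_tool([
  {"grip": 0, "dx": 1, "dy": 0.2, "dz": 0, "rx": 0, "ry": 0, "rz": 0},
  {"grip": 0, "dx": 1, "dy": 0, "dz": 0, "rx": 0, "ry": 0, "rz": 0},
  {"grip": 0, "dx": 1, "dy": 0, "dz": 0, "rx": 0, "ry": 0, "rz": 0},
  {"grip": 0, "dx": 0, "dy": 0, "dz": 0, "rx": 0, "ry": 0, "rz": 0},
])

```text
clock: 20.13
ee_pos: [531.2, 211.3, 57.2]
tool_rot: [1.422, 1.055, -1.423]
ft_force: [-0.1, 0.6, -3.6]
gripper_width: 0.147
```

Emit:
drive_tool([
  {"grip": 0, "dx": 1, "dy": 0, "dz": 0, "rx": 0, "ry": 0, "rz": 0},
  {"grip": 0, "dx": 1, "dy": 0, "dz": 0, "rx": 0, "ry": 0, "rz": 0},
  {"grip": 0, "dx": 1, "dy": 0, "dz": 0, "rx": 0, "ry": 0, "rz": 0},
  {"grip": 0, "dx": 0, "dy": 0, "dz": 0, "rx": 0, "ry": 0, "rz": 0},
])

```text
clock: 20.47
ee_pos: [531.2, 211.2, 54.2]
tool_rot: [1.422, 1.055, -1.423]
ft_force: [-1.4, 0.0, -2.7]
gripper_width: 0.148
```

Emit:
drive_tool([
  {"grip": 0, "dx": 0.8, "dy": 0, "dz": 0, "rx": 0, "ry": 0, "rz": 0},
  {"grip": 0, "dx": 0.6, "dy": 0, "dz": 0, "rx": 0, "ry": 0, "rz": 0},
  {"grip": 0, "dx": 0, "dy": 0, "dz": 0, "rx": 0, "ry": 0, "rz": 0},
])

```text
clock: 20.72
ee_pos: [531.3, 211.3, 52.9]
tool_rot: [1.422, 1.055, -1.422]
ft_force: [0.2, 0.6, -1.7]
gripper_width: 0.154
```

```bash
python3 plan.py 531.2 211.3 52 -0.2943
```

```text
clk 20.72 pos [531.31 211.29  52.93] q [ 0.201  0.276  1.948 -0.     0.917  2.066] F [ 0.25  0.58 -1.74] M [-0.015 -0.023 -0.001] g 0.154
tool z world [-2.899e-01 -9.570e-01  2.000e-04] x [ 2.e-04 -3.e-04 -1.e+00] heading y-axis -0.2942
rot needed [ 0.0001  0.0002 -0.0003] shift in current axes [ 0.93 -0.11  0.02] in desired axes [ 0.93 -0.11  0.02] world [-0.11  0.01 -0.93]
```

Emit:
drive_tool([
  {"grip": 0, "dx": 0.5, "dy": 0, "dz": 0, "rx": 0, "ry": 0, "rz": 0},
  {"grip": 0, "dx": 0.5, "dy": 0, "dz": 0, "rx": 0, "ry": 0, "rz": 0},
  {"grip": 0, "dx": 0, "dy": 0, "dz": 0, "rx": 0, "ry": 0, "rz": 0},
])

```text
clock: 20.97
ee_pos: [531.5, 211.3, 52.1]
tool_rot: [1.423, 1.055, -1.422]
ft_force: [0.2, -1.2, -2.3]
gripper_width: 0.148
```

```bash
python3 plan.py 531.2 211.3 52 -0.2943
```

```text
clk 20.97 pos [531.47 211.32  52.12] q [ 0.201  0.277  1.948 -0.     0.916  2.066] F [ 0.16 -1.2  -2.26] M [ 0.014 -0.028  0.062] g 0.148
tool z world [-0.29  -0.957  0.   ] x [ 6.e-04 -2.e-04 -1.e+00] heading y-axis -0.2942
rot needed [ 0.0001  0.     -0.0006] shift in current axes [ 0.12 -0.26  0.1 ] in desired axes [ 0.12 -0.26  0.1 ] world [-0.27 -0.02 -0.12]
```

Emit:
drive_tool([
  {"grip": 0, "dx": 0.5, "dy": 0, "dz": 0, "rx": 0, "ry": 0, "rz": 0},
  {"grip": 0, "dx": 0, "dy": 0, "dz": 0, "rx": 0, "ry": 0, "rz": 0},
])

```text
clock: 21.13
ee_pos: [531.5, 211.3, 52.0]
tool_rot: [1.422, 1.055, -1.422]
ft_force: [-0.6, -0.4, 1.2]
gripper_width: 0.15
```

```bash
python3 plan.py 531.2 211.3 52 -0.2943
```

```text
clk 21.13 pos [531.5  211.33  52.03] q [ 0.201  0.278  1.948 -0.     0.916  2.066] F [-0.65 -0.37  1.19] M [-0.139  0.274 -0.067] g 0.150
tool z world [-2.899e-01 -9.571e-01  2.000e-04] x [ 3.e-04 -3.e-04 -1.e+00] heading y-axis -0.2941
rot needed [ 0.0002  0.0002 -0.0004] shift in current axes [ 0.03 -0.28  0.12] in desired axes [ 0.03 -0.28  0.12] world [-0.3  -0.03 -0.03]
```

Seated at TCP z=52.0, the same height as at the grasp (51.9), and the block is now carrying the weight. Easing off the grip and opening.

Emit:
drive_tool([
  {"grip": 0, "dx": 0, "dy": 0, "dz": 0, "rx": 0, "ry": 0, "rz": 0},
  {"grip": 0.2, "dx": 0, "dy": 0, "dz": 0, "rx": 0, "ry": 0, "rz": 0},
  {"grip": 0.3, "dx": 0, "dy": 0, "dz": 0, "rx": 0, "ry": 0, "rz": 0},
  {"grip": 0.45, "dx": 0, "dy": 0, "dz": 0, "rx": 0, "ry": 0, "rz": 0},
  {"grip": 0.6, "dx": 0, "dy": 0, "dz": 0, "rx": 0, "ry": 0, "rz": 0},
  {"grip": 0.6, "dx": 0, "dy": 0, "dz": 0, "rx": 0, "ry": 0, "rz": 0},
  {"grip": 0.6, "dx": 0, "dy": 0, "dz": 0, "rx": 0, "ry": 0, "rz": 0},
], force=25)

```text
clock: 21.72
ee_pos: [531.5, 211.3, 51.6]
tool_rot: [1.423, 1.055, -1.422]
ft_force: [0.4, 0.8, 0.4]
gripper_width: 0.597
```

```bash
python3 plan.py 531.2 211.3 52 -0.2943;python3 - <<'E'
from ov import *
b=np.ascontiguousarray(arm.read_camera("side")[:,:,::-1]); cv2.imwrite("pics/b7_side.png",b)
u,v=proj("side",(531,211,60))[0];c,g=crop(b,u,v,40,500);cv2.imwrite("pics/a7.png",cv2.convertScaleAbs(c,alpha=1.8))
E
```

```text
clk 21.72 pos [531.46 211.32  51.6 ] q [ 0.201  0.278  1.948 -0.     0.915  2.066] F [0.35 0.82 0.44] M [ 0.048 -0.01   0.027] g 0.597
tool z world [-0.29  -0.957 -0.   ] x [ 6.e-04 -2.e-04 -1.e+00] heading y-axis -0.2942
rot needed [ 0.0001 -0.     -0.0006] shift in current axes [-0.4  -0.24  0.09] in desired axes [-0.4  -0.24  0.09] world [-0.26 -0.02  0.4 ]
```

View pics/a7.png

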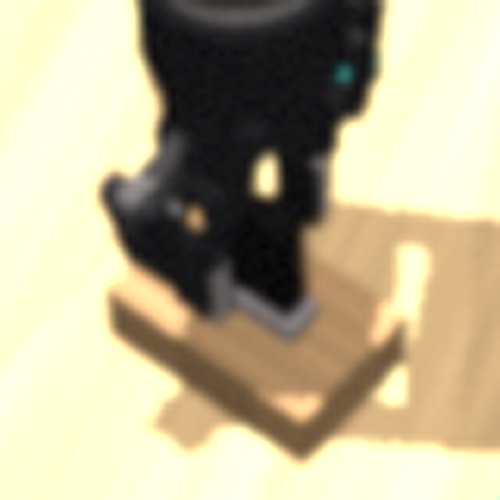

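The side view shows the jaws open and the spanner upright, head flat on the block at (275,315). Withdrawing straight up, then away toward the start side so the top view is clear.

Emit:
drive_tool([
  {"grip": 0.6, "dx": -4, "dy": 0, "dz": 0, "rx": 0, "ry": 0, "rz": 0},
  {"grip": 0.6, "dx": -10, "dy": 0, "dz": 0, "rx": 0, "ry": 0, "rz": 0},
  {"grip": 0.6, "dx": -18, "dy": 0, "dz": 0, "rx": 0, "ry": 0, "rz": 0},
  {"grip": 0.6, "dx": -25, "dy": 0, "dz": 0, "rx": 0, "ry": 0, "rz": 0},
  {"grip": 0.6, "dx": -30, "dy": 0, "dz": 0, "rx": 0, "ry": 0, "rz": 0},
  {"grip": 0.6, "dx": -30, "dy": 0, "dz": 0, "rx": 0, "ry": 0, "rz": 0},
  {"grip": 0.6, "dx": -30, "dy": 0, "dz": 0, "rx": 0, "ry": 0, "rz": 0},
  {"grip": 0.6, "dx": -25, "dy": 0, "dz": 15, "rx": 0, "ry": 0, "rz": 0},
  {"grip": 0.6, "dx": -15, "dy": 0, "dz": 30, "rx": 0, "ry": 0, "rz": 0},
  {"grip": 0.6, "dx": 0, "dy": 0, "dz": 35, "rx": 0, "ry": 0, "rz": 0},
])

```text
clock: 22.6
ee_pos: [510.4, 135.2, 245.0]
tool_rot: [1.427, 1.051, -1.411]
ft_force: [1.5, -0.7, 0.7]
gripper_width: 0.602
```

Emit:
drive_tool([
  {"grip": 0.6, "dx": 0, "dy": 0, "dz": 35, "rx": 0, "ry": 0, "rz": 0},
  {"grip": 0.6, "dx": 0, "dy": 0, "dz": 35, "rx": 0, "ry": 0, "rz": 0},
  {"grip": 0.6, "dx": 0, "dy": 0, "dz": 35, "rx": 0, "ry": 0, "rz": 0},
  {"grip": 0.6, "dx": 0, "dy": 0, "dz": 25, "rx": 0, "ry": 0, "rz": 0},
  {"grip": 0.6, "dx": 0, "dy": 0, "dz": 10, "rx": 0, "ry": 0, "rz": 0},
  {"grip": 0.6, "dx": 0, "dy": 0, "dz": 0, "rx": 0, "ry": 0, "rz": 0},
  {"grip": 0.6, "dx": 0, "dy": 0, "dz": 0, "rx": 0, "ry": 0, "rz": 0},
])

```text
clock: 23.18
ee_pos: [467.8, 1.0, 239.2]
tool_rot: [1.425, 1.054, -1.422]
ft_force: [0.7, 0.7, -0.6]
gripper_width: 0.601
```

```bash
python3 plan.py 531.2 211.3 52 -0.2943;python3 - <<'E'
from ov import *
for n in("side","top"):
    b=np.ascontiguousarray(arm.read_camera(n)[:,:,::-1]); cv2.imwrite(f"pics/end_{n}.png",b)
E
```

```text
clk 23.18 pos [467.78   0.99 239.24] q [-2.160e-01 -1.940e-01  2.060e+00  1.000e-03  1.274e+00  1.650e+00] F [ 0.68  0.69 -0.64] M [0.033 0.002 0.055] g 0.601
tool z world [-2.910e-01 -9.567e-01 -8.000e-04] x [ 1.6e-03  3.0e-04 -1.0e+00] heading y-axis -0.2953
rot needed [-0.001  -0.0008 -0.0015] shift in current axes [ 187.41   -0.81 -219.52] in desired axes [ 187.24   -0.31 -219.66] world [  63.42  210.31 -187.24]
```

View pics/end_side.png

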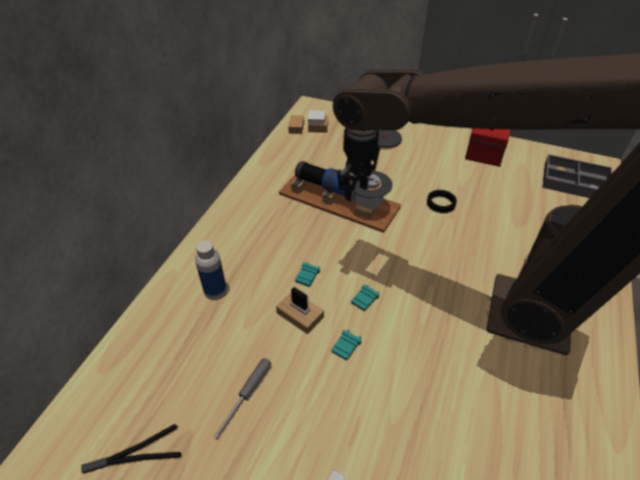

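View pics/end_top.png

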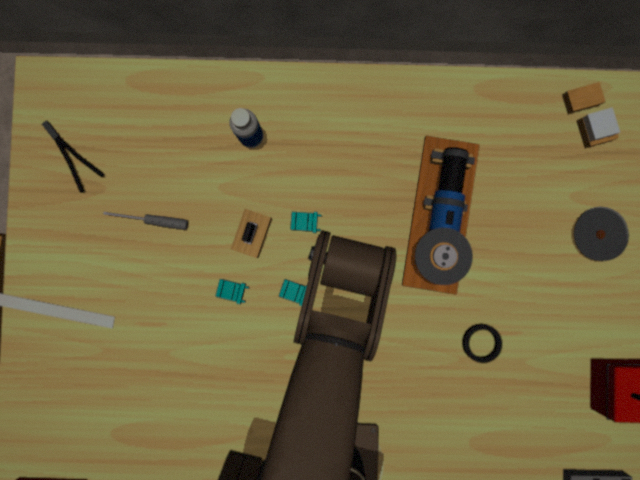

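Everything stands where it was, the spanner is in its block at (249,232) in the top view, and the ring is visible at (445,256). One measured check of ring heading and spanner pose.

Run:
```python
from ov import *
t=cv2.imread("pics/end_top.png");s=cv2.imread("pics/end_side.png")
G=(489,-218);ims=[]
c,g=crop(t,445,256,16,390);c=cv2.convertScaleAbs(c,alpha=1.6)
for sg in(1,-1): draw(c,"top",g,circ((G[0]+sg*17*np.cos(-.257),G[1]+sg*17*np.sin(-.257)),4.5,121,20),(0,0,255))
ims.append(c);c,g=crop(s,300,303,30,390);ims.append(cv2.convertScaleAbs(c,alpha=1.6))
cv2.imwrite("pics/fin.png",np.hstack(ims))
I=t.astype(float).mean(2)
pts=[]
best=min(((sum(cv2.getRectSubPix(cv2.GaussianBlur(I,(0,0),.8).astype(np.float32),(1,1),tuple(map(float,proj("top",(G[0]+sg*17*np.cos(h),G[1]+sg*17*np.sin(h),121))[0])))[0,0] for sg in(1,-1))),h) for h in np.arange(-.9,.9,.01))
print("heading end",best)
I0=cv2.GaussianBlur(cv2.imread("pics/top0.png").astype(float).mean(2),(0,0),.8).astype(np.float32)
print("heading start",min((sum(cv2.getRectSubPix(I0,(1,1),tuple(map(float,proj("top",(G[0]+sg*17*np.cos(h),G[1]+sg*17*np.sin(h),121))[0])))[0,0] for sg in(1,-1)),h) for h in np.arange(-.9,.9,.01)))
```

```text
heading end (np.float32(133.17908), np.float64(-0.27999999999999947))
heading start (np.float32(123.464775), np.float64(0.4500000000000012))
```

View pics/fin.png

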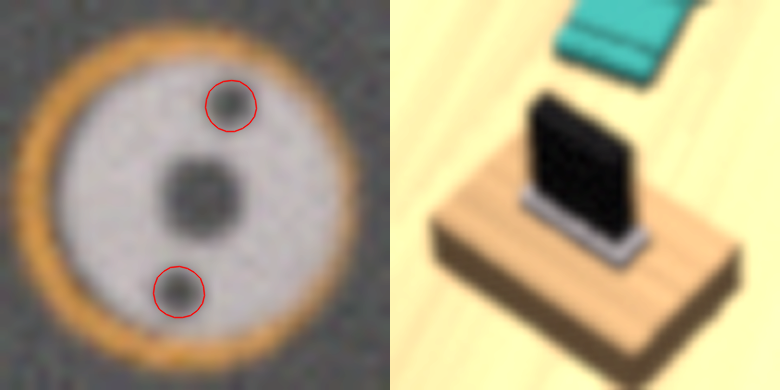

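The holes now lie at heading about -0.26 to -0.28, a turn of about 0.7 rad. The spanner stands flat and upright in the block. Handing in.

```bash
python3 -c "
from workcell import arm
print(arm.finish_job())"
```

```text
the job is handed in; nothing more can be done
None
```

The lock ring is tight against its stop, the spanner is back in its block, and the job was handed in after about 23 s of robot time.

- **Pick-up:** I took the black spanner out of its block, leaving the turquoise look-alikes alone. The wrist read about 0.26 kg.
- **Engaging the prongs:** I lowered them into the ring holes in steps of 1 mm or less. There was no contact force until the head seated about 10 mm in, and pressing stayed under 10 N.
- **Turning:** The ring turned clockwise at a steady 0.2 N m or so. At the stop the torque rose in a straight line to 0.73 N m while the gripper turned only about 0.03 rad more. I stopped there, backed off to zero torque and lifted straight out.
- **Putting it back:** The spanner seated at the same height as at pick-up (TCP 52.0 mm against 51.9 mm). It stands upright with its head flat on the block.

**Last checks:** The top view puts the hole line at -0.26 to -0.28 rad, from 0.41 to 0.45 at the start. That is a turn of 0.67 to 0.73 rad, which fits the 0.6 to 0.7 expected within the image error. The other items look unmoved.

**Disagreements:** The two cameras differed by about 1 mm. The ring face came out about 1 mm higher by touch than by camera.

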